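# Strip down the core tooling stack beside the hand press

## Robot

A 7-joint arm with a two-finger parallel gripper is mounted at the origin on the work surface. World frame = base frame: x ahead of the robot, y to its left, z up, the work surface at z = 0. Lengths are in m, angles in rad, forces in N, time in s.
With the tool pointing down it reaches from about 0.4 to 0.85 m from the base axis. Payload 10.4 kg.
Tool frame: the origin (TCP) lies where the fingers leave the gripper's body, on its centre line; the fingertips stand 70 mm ahead of it and the grasp point (between the pads) lies r.grip_depth ahead of it (r.grip_depth is the distance from the TCP to the grasp point, in m); z points along the fingers, y is the direction in which the jaws open and shut (so a half turn about z gives the same grasp; the last joint's range is limited). The gripper opens to 87 mm and grips with 3 to 60 N. Pads are 19 mm wide; open, the fingers measure 117 mm over their backs; the gripper's body (75 mm by 190 mm) begins 51 mm behind the grasp point.
Start: joints at [1.243, 0.332, -0.065, 1.46, 0.022, 1.35, -0.088], TCP at [0.188, -0.596, 0.292] pointing down, gripper open.
Joint ranges: [-2.6, 2.6], [-0.5, 2.12], [-1.47, 1.34], [0.16, 2.42], [-1.27, 4.41], [0.06, 2.06], [-2.6, 2.6]. Speed limits (rad/s): [2.22, 2.22, 2.79, 2.79, 3.14, 3.14, 3.14].

## Interface

Orientations are given as a unit quaternion [x, y, z, w].
In Python, from bench import monitor, viewer, workorder, nets, r gives the robot as it stands.
- The arm moves only by the tool drive_tool, never from a script. Its argument "plan" is a list of rows, each an object of numbers: "rx", "ry", "rz": the turn, a rotation vector about the tool's x, y, z in units of 360 degrees (1.0 is 360 degrees); "x", "y", "z": the shift along the tool's x, y, z in units of 1000 mm (1.0 is 1000 mm); "fingers": the opening, from 0 (shut) to 1 (fully open). In form: [{"rx": .., "ry": .., "rz": .., "x": .., "y": .., "z": .., "fingers": ..}, ...]. A call has 1 to 12 rows; each row is the pose to reach, as a shift and turn from the pose commanded when the call began, along the tool's axes at that moment, turning the shorter way round; what a row does not reach only later rows make up. A row lasts 1/8 s, in which the tool goes at most 62.5 mm and 10.7 degrees, less where a joint would pass 70% of its speed; a pose out of reach is approached as far as the arm can. A call with a number of a shift or a turn outside -1 to 1 is refused whole. A call with a gripper value outside its range is refused whole. The fingers move at their own pace and stop on an object; "squeeze" is the grip in N (left out, the last holds). Time passes only in rows, so rows that repeat a pose let the fingers close. It gives the time, the measured TCP pose, the force and the opening at its end, in the units of the state.
- monitor.read_state(): the state, without advancing time (a new reading comes with each control period).
- viewer.camera(name): name is "scene" or "side" or "wrist"; returns a dict with "color" (480x640x3 uint8, red, green, blue), "depth" (480x640 float32, m along the optical axis (not along the pixel's ray), 0 where there is no reading), "camera_matrix" (3x3 intrinsics, pixels), "D" ([k1, k2, p1, p2, k3] as OpenCV has them; the pictures are not rectified), "xyz" and "rotation" of the camera in the world. Camera axes: x right, y down, z forward; pixel columns grow to the right and rows downward; lengths in m; the calibration is good to about 2 mm. A picture is of the moment at which its call begins.
- workorder.close_job(): hands the job in, once; it reports no verdict.
Trained networks look in the newest picture that a camera, given by its name, has taken for a name from the list of things; names that differ only in an ending like _2 or _b are one class to them, and where a whole thing is asked for, a point or a joint stands for the part that bears it (a point fixed in the world has none). Each returns a list of dicts, best first, with "confidence" (0 to 1); they miss things now and then, are a little off and sometimes report something else, mostly with a low value. They report only what shows in the picture. A call takes as long as a camera call.
- nets.find_in(label, camera): "centre" ([x, y, z] in m, in world coordinates, good to about 4 mm: the middle of the surface that is visible of it).
- nets.regions_of(label, camera): "region" (480x640 bool, what is visible of it).
The state is a dict: "time": time; "joint_positions": joint angles; "joint_vel": joint speeds; "joint_torque": joint torques, N m; "ee_pos": TCP position; "eef_rot": TCP orientation; "ft_force": force on the tool from outside, world axes, zero at the start; "torque": the same for the moment, N m; "width": finger opening in m.
Only numpy, scipy, OpenCV 4.12 (cv2) and the standard library are available. Lean on these libraries where they do the work, as an engineer would, in place of code of your own. Each camera call takes 0.05 s, during which the arm holds its last target.

## Task

Take the tooling stack on the steel die plate apart from the top down, one piece at a time: stand the green core print upright in the round dish, put the brass bushing over the post so that it sits flat on the base, lay the steel gauge block flat between the corners of the smaller tray, and last lay the brown core box, channel up, flat between the corners of the larger tray. Set every piece down rather than dropping it, and leave all four released and at rest in their places.

Things in the scene. Friction and masses are not known exactly. Their poses are not given: they have to be found in the camera images.
- core_print_mid (a point): Green ceramic core print, top of the stack: upright cylinder 34 mm in diameter for its lower 36 mm, above that a cone narrowing to 20 mm across; 50 mm tall, about 0.1 kg. Point: on its axis, half-way up (25 mm above its underside). z is up its axis.
- bushing_mid (a point): Brass bushing (a plain ring), second from the top, under the core print: 48 mm outside diameter, bore 26 mm right through, 26 mm tall, about 0.28 kg. Point: on its axis, half-way up (13 mm above its underside). z is its axis.
- gauge_mid (a point): Steel gauge block, third from the top, under the bushing: 80 mm (x) by 38 mm (y) by 26 mm (z), about 0.6 kg; it lies flat. Point: its centre, 13 mm above its underside. x is its long axis, z up.
- core_box_mid (a point): Brown urethane core box half, bottom of the stack, resting on the die plate (a steel plate 124 by 80 mm, 12 mm thick, aligned with the stack to within about 5 degrees): 112 mm (x) by 58 mm (y) by 40 mm (z), about 0.27 kg, with an open channel 24 mm wide and 14 mm deep along x in its upper face, and solid full-height side walls. Point: its centre, half-way up (20 mm above its underside). x is its long axis, z up.
- dish_seat (a point): Fixed round aluminium dish, 64 mm outside diameter, for the core print: inside diameter 54 mm, its rim 4 mm above the inner floor. Point: centre of the inner floor, where the core print's underside comes to rest. z up.
- post_seat (a point): Fixed dark steel base 62 mm square with a thin upright steel post (10 mm diameter, 30 mm tall above the base), for the bushing. Point: on the post's axis at the top face of the base, where the bushing's underside comes to rest. z up.
- gauge_tray_seat (a point): Fixed smaller corner tray (dark wood board 110 by 68 mm with a cork pad), for the gauge block: four L-shaped corner ledges 8 mm high enclose 100 mm (x) by 58 mm (y); the sides are open between the corners (the ledges on the long sides end 35 mm from the middle). Point: centre of its floor, where the block's underside comes to rest. x is the tray's long axis, z up.
- box_tray_seat (a point): Fixed larger corner tray (plywood board 142 by 88 mm with a black rubber pad), for the core box: four L-shaped corner ledges 8 mm high enclose 132 mm (x) by 78 mm (y); the sides are open between the corners (the ledges on the long sides end 43 mm from the middle). Point: centre of its floor, where the core box's underside comes to rest. x is the tray's long axis, z up.

How it is judged:
By the outcome, as a careful person would: the job done as asked, in the order asked, and still so for the second after the job is handed in, with the robot touching nothing.
It also fails if it takes over 118 s, if anything falls off the work surface, if the arm or the gripper's body presses on something with over 40 N, if the wrist force passes 120 N, or if a joint passes its speed limit or range.

## Working session

There is one attempt and no reset: what is moved stays moved. The work goes in short steps, Python scripts to look and compute and a tool call to move; the robot and the scene stay as the last step left them, time stands still between calls to the robot, and variables do not carry over. Pictures are saved under pics/ and viewed, and the job is handed in when it is done.

Besides the shell and the picture viewer there is one more tool, called after "Call:" by a JSON object that holds its "api" and its "payload". drive_tool: Moves the arm, as the interface text tells. Its arguments: {"type":"object","properties":{"plan":{"type":"array","items":{"type":"object","properties":{"rx":{"type":"number","minimum":-1,"maximum":1},"ry":{"type":"number","minimum":-1,"maximum":1},"rz":{"type":"number","minimum":-1,"maximum":1},"x":{"type":"number","minimum":-1,"maximum":1},"y":{"type":"number","minimum":-1,"maximum":1},"z":{"type":"number","minimum":-1,"maximum":1},"fingers":{"type":"number"}}}},"squeeze":{"type":"number"}},"required":["plan"]}

```bash
mkdir -p pics; ls; cat > h.py <<'E'
import sys; sys.path.insert(0,'.')
import numpy as np, cv2
from bench import monitor, viewer, workorder, nets, r
def snap(n,f):
    c=viewer.camera(n); cv2.imwrite('pics/'+f,c['color'][:,:,::-1]); return c
def rot(c):
    R=np.array(c['rotation'],float)
    if R.size==4:
        from scipy.spatial.transform import Rotation
        return Rotation.from_quat(R).as_matrix()
    return R.reshape(3,3)
def cloud(c,mask=None):
    K=np.array(c['camera_matrix'],float); d=c['depth']
    m=(d>0) if mask is None else (mask&(d>0))
    v,u=np.nonzero(m)
    p=cv2.undistortPoints(np.stack([u,v],1).astype(float)[:,None],K,np.array(c['D'],float))[:,0]
    z=d[v,u]; P=np.c_[p[:,0]*z,p[:,1]*z,z]
    return P@rot(c).T+np.array(c['xyz']), np.stack([u,v],1)
E
python3 - <<'E'
from h import *
print(monitor.read_state(), r.grip_depth)
for n in ['scene','side','wrist']:
    c=snap(n,n+'0.png'); print(n,c['xyz'],c['rotation'])
    for l in ['core_print_mid','bushing_mid','gauge_mid','core_box_mid','dish_seat','post_seat','gauge_tray_seat','box_tray_seat']:
        print(l,[(np.round(q['centre'],3).tolist(),round(q['confidence'],2)) for q in nets.find_in(l,n)[:2]])
E
```

```text
pics
{'time': 0.0, 'joint_positions': array([ 1.24341548,  0.33284409, -0.06468581,  1.46097101,  0.02161821,
        1.34987827, -0.08852097]), 'joint_vel': array([ 0.00049774, -0.00134867,  0.00241947,  0.00039624,  0.00081412,
       -0.00116932,  0.0001212 ]), 'joint_torque': array([ 1.15421849e-04, -6.23252392e+01,  2.46778439e-02, -3.89896023e+01,
       -6.12400286e-02,  3.98808613e-02,  1.70457802e-04]), 'ee_pos': array([ 0.18744996, -0.5959186 ,  0.291457  ]), 'eef_rot': array([ 9.88411455e-01,  1.51796910e-01, -1.50179417e-04, -6.86143934e-04]), 'ft_force': array([ 0.50844618, -0.16257567, -0.14199939]), 'torque': array([-0.03101687, -0.02636089, -0.00620155]), 'width': 0.08710332062745504} 0.051
scene [1.33917264 0.350869   0.77766347] [ 0.47717331  0.7607552  -0.36662377 -0.24319574]
core_print_mid [([0.504, 0.025, 0.136], 0.66)]
bushing_mid [([0.509, 0.023, 0.098], 0.54), ([0.606, -0.181, 0.004], 0.36)]
gauge_mid [([0.518, 0.021, 0.07], 0.62), ([0.501, 0.025, 0.134], 0.59)]
core_box_mid [([0.525, 0.025, 0.032], 0.73)]
dish_seat [([0.607, -0.179, 0.004], 0.86)]
post_seat [([0.472, 0.345, 0.005], 0.9)]
gauge_tray_seat [([0.638, 0.194, 0.006], 0.92)]
box_tray_seat [([0.492, -0.376, 0.008], 0.74)]
side [0.14307931 0.45771334 0.75725322] [-0.34152448  0.86237936 -0.35115032  0.12789182]
core_print_mid [([0.482, 0.027, 0.139], 0.56)]
bushing_mid [([0.48, 0.031, 0.103], 0.6), ([0.481, 0.027, 0.139], 0.6)]
gauge_mid [([0.459, 0.028, 0.072], 0.58)]
core_box_mid [([0.459, 0.035, 0.04], 0.84)]
dish_seat [([0.601, -0.177, 0.006], 0.82)]
post_seat [([0.458, 0.352, 0.007], 0.7)]
gauge_tray_seat [([0.623, 0.192, 0.01], 0.6)]
box_tray_seat [([0.479, -0.378, 0.009], 0.63)]
wrist [ 0.25645407 -0.57375834  0.38413504] [ 0.79912527 -0.58583562 -0.07958828  0.10890886]
core_print_mid []
bushing_mid []
gauge_mid []
core_box_mid []
dish_seat []
post_seat []
gauge_tray_seat []
box_tray_seat []
```

View pics/scene0.png

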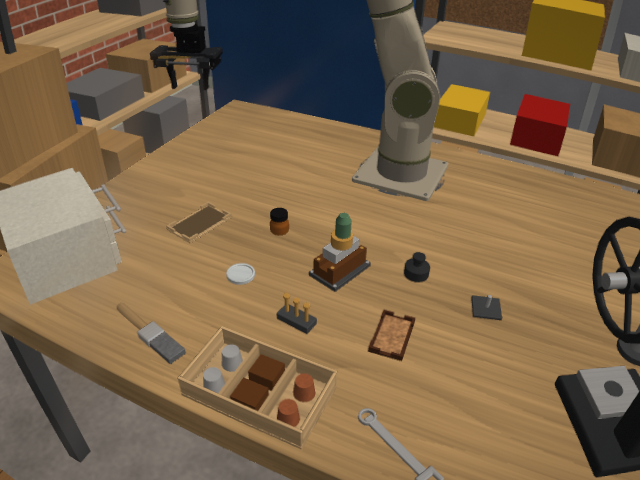

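View pics/side0.png

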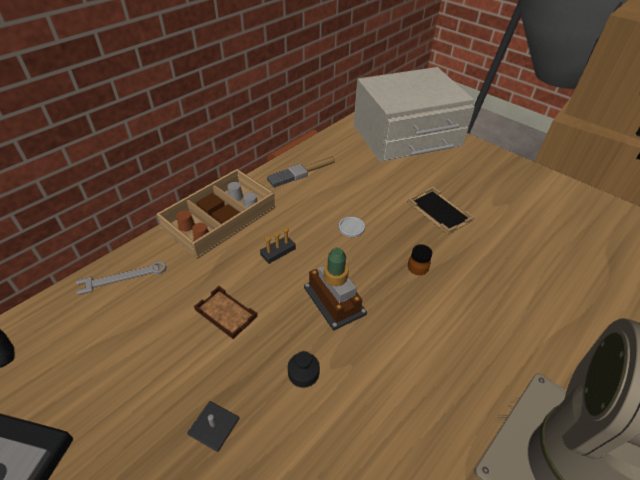

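View pics/wrist0.png

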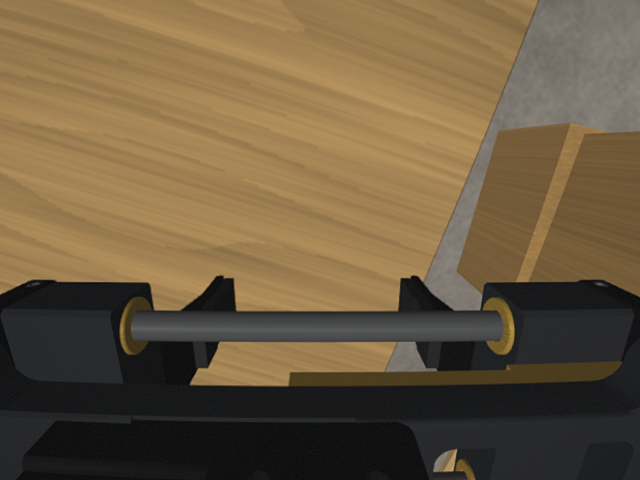

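```bash
cat > m.py <<'E'
from h import *
def rects(zr,xy,rad,cl):
    P=cl; m=(P[:,2]>zr[0])&(P[:,2]<zr[1])&(np.hypot(P[:,0]-xy[0],P[:,1]-xy[1])<rad)
    q=P[m]
    if len(q)<8: return None
    (cx,cy),(w,h),a=cv2.minAreaRect((q[:,:2]*1000).astype(np.float32))
    return len(q),np.round([cx,cy,w,h,a],1),np.round(np.median(q[:,2])*1000,1)
E
python3 - <<'E'
from m import *
C={n:viewer.camera(n) for n in ['scene','side']}
cl={n:cloud(C[n])[0] for n in C}
cl['both']=np.vstack([cl['scene'],cl['side']])
S=(.49,.024)
for n in cl:
    print(n)
    print(' table',np.median(cl[n][(abs(cl[n][:,2])<.01)&(abs(cl[n][:,0]-.5)<.2)&(abs(cl[n][:,1])<.3)][:,2]))
    for nm,zr in dict(print_top=(.148,.16),print_cyl=(.108,.135),bush=(.081,.101),bushtop=(.1,.107),gaugetop=(.075,.081),gauge=(.056,.081),boxtop=(.049,.055),box=(.018,.05),plate=(.008,.0145)).items():
        print(' ',nm,rects(zr,S,.08,cl[n]))
for l,rad in [('dish_seat',.05),('post_seat',.06),('gauge_tray_seat',.09),('box_tray_seat',.11)]:
    for n in C:
        g=nets.regions_of(l,n)
        P=cloud(C[n],g[0]['region'])[0]
        print(l,n,len(P),[np.round(np.percentile(P[:,2],k)*1000,1) for k in (5,25,50,75,95)],end=' ')
        (cx,cy),(w,h),a=cv2.minAreaRect((P[:,:2]*1000).astype(np.float32)); print(np.round([cx,cy,w,h,a],1))
        c=P[:,:2].mean(0)
        print('   above5mm',rects((.005,.05),c,rad,cl[n]))
E
```

```text
scene
 table -0.0019333120422758698
  print_top (62, array([494.3,  16.6,  20.8,  21.6,   6.6]), np.float64(151.0))
  print_cyl (165, array([502. ,  21.8,  20.7,  34.1,  28.6]), np.float64(122.3))
  bush (184, array([506.2,  18.1,  27.7,  47.4,  11.8]), np.float64(91.9))
  bushtop (114, array([500.5,  17.8,  37.8,  46.2,  12.1]), np.float64(102.2))
  gaugetop (127, array([496. ,  18.2,  41. ,  83.6,  62.6]), np.float64(76.6))
  gauge (373, array([493.1,  16. ,  46.7,  81.7,  73.5]), np.float64(71.8))
  boxtop (259, array([495.5,  16.1,  60.3, 112.9,  71.3]), np.float64(50.5))
  box (761, array([495.9,  15.1,  61. , 116.8,  71.9]), np.float64(37.1))
  plate (305, array([495. ,  16.7,  79.4, 126.6,  70.9]), np.float64(10.2))
side
 table 0.0004511851618915763
  print_top (123, array([487.3,  17.1,  25.8,  21.4,  73.1]), np.float64(153.3))
  print_cyl (171, array([483. ,  23.1,  33.7,  17.4,  42.2]), np.float64(121.6))
  bush (157, array([472.9,  31.4,  46.4,  41.3,  45. ]), np.float64(91.0))
  bushtop (159, array([486.6,  19.7,  47. ,  36.6,  33.9]), np.float64(103.9))
  gaugetop (236, 
[... 2206 characters left out ...]
t64(6.4))
gauge_tray_seat side 1728 [np.float64(3.0), np.float64(5.8), np.float64(6.9), np.float64(8.3), np.float64(14.4)] [631.9 184.6 124.   75.6   3.5]
   above5mm (1490, array([631. , 187.8, 119.5,  69.2,   4.8]), np.float64(7.3))
box_tray_seat scene 1329 [np.float64(0.7), np.float64(3.3), np.float64(4.8), np.float64(6.5), np.float64(12.2)] [ 484.2 -381.9  103.6  146.5   77.5]
   above5mm (632, array([ 485.2, -377.3,   92.9,  146.5,   77.5]), np.float64(6.7))
box_tray_seat side 1462 [np.float64(3.3), np.float64(5.4), np.float64(6.6), np.float64(8.0), np.float64(13.8)] [ 487.6 -381.7   98.8  157.6   77.6]
   above5mm (1238, array([ 474.8, -403.9,  148.1,  144. ,   76.8]), np.float64(7.1))
```

```bash
cat > go.py <<'E'
from h import *
from scipy.spatial.transform import Rotation as Rn
def to(x,y,z,yaw,s=None):
    s=s or monitor.read_state()
    R0=Rn.from_quat(s['eef_rot']); 
    R1=Rn.from_euler('z',yaw,degrees=True)*Rn.from_euler('x',180,degrees=True)
    d=R0.inv().apply(np.array([x,y,z])-s['ee_pos']); rv=(R0.inv()*R1).as_rotvec()/2/np.pi
    print('x %.4f y %.4f z %.4f rx %.4f ry %.4f rz %.4f'%(*d,*rv))
def st():
    s=monitor.read_state(); R=Rn.from_quat(s['eef_rot']).as_matrix()
    print('t %.2f pos %s yaw %.2f tilt %.2f w %.4f F %s j7 %.2f'%(s['time'],np.round(s['ee_pos'],4),np.degrees(np.arctan2(R[1,0],R[0,0])),np.degrees(np.arccos(-R[2,2])),s['width'],np.round(s['ft_force'],1),s['joint_positions'][6]))
if __name__=='__main__':
    st()
    a=[float(v) for v in sys.argv[1:]]
    for i in range(0,len(a),4): to(*a[i:i+4])
E
python3 go.py .44 .02 .30 -17.5
```

```text
t 1.85 pos [ 0.1876 -0.5962  0.2923] yaw 17.46 tilt 0.00 w 0.0872 F [ 0.2 -0.4  0.6] j7 -0.09
x 0.4257 y -0.5121 z -0.0077 rx 0.0000 ry -0.0000 rz 0.0971
```

Call:
{"api": "drive_tool", "payload": {"plan": [{"x": 0.295,"y": -0.165,"z": -0.008,"rz": 0.05},{"x": 0.295,"y": -0.165,"z": -0.008,"rz": 0.05},{"x": 0.295,"y": -0.165,"z": -0.008,"rz": 0.05},{"x": 0.295,"y": -0.165,"z": -0.008,"rz": 0.05},{"x": 0.295,"y": -0.165,"z": -0.008,"rz": 0.05},{"x": 0.426,"y": -0.512,"z": -0.008,"rz": 0.097},{"x": 0.426,"y": -0.512,"z": -0.008,"rz": 0.097},{"x": 0.426,"y": -0.512,"z": -0.008,"rz": 0.097},{"x": 0.426,"y": -0.512,"z": -0.008,"rz": 0.097},{"x": 0.426,"y": -0.512,"z": -0.008,"rz": 0.097},{"x": 0.426,"y": -0.512,"z": -0.008,"rz": 0.097},{"x": 0.426,"y": -0.512,"z": -0.008,"rz": 0.097}]}}

```text
validation failed for argument at $.pl...
```

```bash
python3 go.py .49 .017 .181 -17.5; python3 - <<'E'
from m import *
c=snap('wrist','w1.png'); print(c['xyz'],rot(c)[:,2])
P,_=cloud(c)
S=(.49,.017)
for nm,zr in dict(print_top=(.148,.16),print_cyl=(.108,.135),bush=(.081,.101),bushtop=(.1,.107),gaugetop=(.075,.081),gauge=(.056,.081),boxtop=(.049,.055),box=(.018,.05),plate=(.008,.0145),table=(-.01,.005)).items():
        print(' ',nm,rects(zr,S,.08,P))
E
```

```text
t 1.85 pos [ 0.1876 -0.5962  0.2923] yaw 17.46 tilt 0.00 w 0.0872 F [ 0.2 -0.4  0.6] j7 -0.09
x 0.4725 y -0.4942 z 0.1113 rx 0.0000 ry -0.0000 rz 0.0971
[ 0.2564545  -0.57375961  0.38412612] [-0.25481191 -0.08079922 -0.96360904]
  print_top None
  print_cyl None
  bush None
  bushtop None
  gaugetop None
  gauge None
  boxtop None
  box None
  plate None
  table None
```

View pics/w1.png

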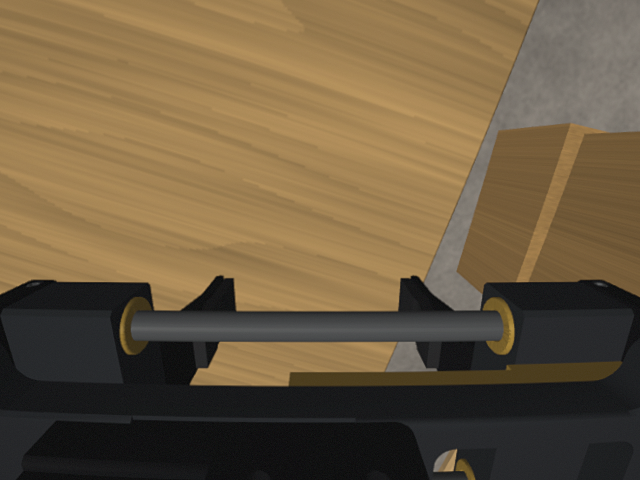

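The call was refused at validation and the wrist view hasn't changed: bare table, with the pads at about (220,320) and (420,320). I'll resend with every field filled in.

Call:
{"api": "drive_tool", "payload": {"plan": [{"rx": 0,"ry": 0,"rz": 0.05,"x": 0.295,"y": -0.165,"z": -0.008,"fingers": 1},{"rx": 0,"ry": 0,"rz": 0.05,"x": 0.295,"y": -0.165,"z": -0.008,"fingers": 1},{"rx": 0,"ry": 0,"rz": 0.05,"x": 0.295,"y": -0.165,"z": -0.008,"fingers": 1},{"rx": 0,"ry": 0,"rz": 0.05,"x": 0.295,"y": -0.165,"z": -0.008,"fingers": 1},{"rx": 0,"ry": 0,"rz": 0.05,"x": 0.295,"y": -0.165,"z": -0.008,"fingers": 1},{"rx": 0,"ry": 0,"rz": 0.097,"x": 0.426,"y": -0.512,"z": -0.008,"fingers": 1},{"rx": 0,"ry": 0,"rz": 0.097,"x": 0.426,"y": -0.512,"z": -0.008,"fingers": 1},{"rx": 0,"ry": 0,"rz": 0.097,"x": 0.426,"y": -0.512,"z": -0.008,"fingers": 1},{"rx": 0,"ry": 0,"rz": 0.097,"x": 0.426,"y": -0.512,"z": -0.008,"fingers": 1},{"rx": 0,"ry": 0,"rz": 0.097,"x": 0.426,"y": -0.512,"z": -0.008,"fingers": 1},{"rx": 0,"ry": 0,"rz": 0.097,"x": 0.426,"y": -0.512,"z": -0.008,"fingers": 1},{"rx": 0,"ry": 0,"rz": 0.097,"x": 0.426,"y": -0.512,"z": -0.008,"fingers": 1}], "squeeze": 20}}

```text
time: 3.4
ee_pos: [0.4402, 0.0241, 0.3007]
eef_rot: [0.989, -0.149, 0.001, -0.0]
ft_force: [-0.5, -0.3, -0.1]
width: 0.0869
```

```bash
python3 go.py .49 .017 .181 -17.5; python3 - <<'E'
from m import *
c=snap('wrist','w2.png'); print(c['xyz'],rot(c)[:,2])
P,_=cloud(c)
S=(.49,.017)
for nm,zr in dict(print_top=(.148,.16),print_cyl=(.108,.135),bush=(.081,.101),bushtop=(.1,.107),gaugetop=(.075,.081),gauge=(.056,.081),boxtop=(.049,.055),box=(.018,.05),plate=(.008,.0145),table=(-.01,.005)).items():
        print(' ',nm,rects(zr,S,.08,P))
E
```

```text
t 3.40 pos [0.4402 0.0241 0.3007] yaw -17.14 tilt 0.07 w 0.0869 F [-0.5 -0.3 -0.1] j7 -1.99
x 0.0496 y -0.0078 z 0.1198 rx -0.0001 ry -0.0002 rz 0.0010
[0.5090691  0.00283912 0.3926665 ] [-0.25428829  0.07914351 -0.96388473]
  print_top (927, array([489.3,  17.6,  24.8,  25.1,  60.6]), np.float64(152.9))
  print_cyl (27, array([501.4,  10.4,  25.1,   5.8,  58.9]), np.float64(119.2))
  bush None
  bushtop (845, array([491.9,  14.8,  47.6,  43.1,  45.7]), np.float64(103.2))
  gaugetop (1492, array([487.6,  14.4,  37.7,  80.6,  73.4]), np.float64(77.3))
  gauge (1498, array([487.6,  14.4,  37.7,  80.7,  73.5]), np.float64(77.3))
  boxtop (1946, array([490.4,  15.3,  58.2, 111.7,  71.5]), np.float64(51.4))
  box (580, array([490.4,  15.3,  58.1, 111.9,  71.4]), np.float64(37.6))
  plate (1561, array([488.9,  15.6,  80.5, 123.8,  72.8]), np.float64(11.2))
  table (7215, array([490. ,  16.8, 159. , 159.7,  69.5]), np.float64(-0.6))
```

View pics/w2.png

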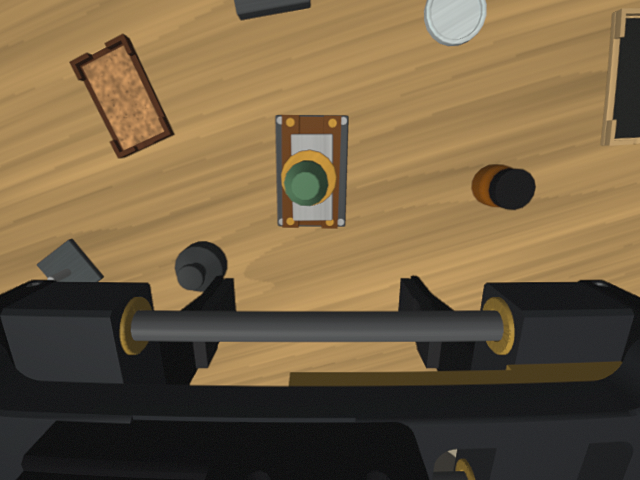

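Call:
{"api": "drive_tool", "payload": {"plan": [{"rx": 0,"ry": 0,"rz": 0.001,"x": 0.0495,"y": -0.008,"z": 0.0,"fingers": 1},{"rx": 0,"ry": 0,"rz": 0.001,"x": 0.0495,"y": -0.008,"z": 0.03,"fingers": 1},{"rx": 0,"ry": 0,"rz": 0.001,"x": 0.0495,"y": -0.008,"z": 0.06,"fingers": 1},{"rx": 0,"ry": 0,"rz": 0.001,"x": 0.0495,"y": -0.008,"z": 0.09,"fingers": 1},{"rx": 0,"ry": 0,"rz": 0.001,"x": 0.0495,"y": -0.008,"z": 0.11,"fingers": 1},{"rx": 0,"ry": 0,"rz": 0.001,"x": 0.0495,"y": -0.008,"z": 0.119,"fingers": 1},{"rx": 0,"ry": 0,"rz": 0.001,"x": 0.0495,"y": -0.008,"z": 0.119,"fingers": 1},{"rx": 0,"ry": 0,"rz": 0.001,"x": 0.0495,"y": -0.008,"z": 0.119,"fingers": 0.6},{"rx": 0,"ry": 0,"rz": 0.001,"x": 0.0495,"y": -0.008,"z": 0.119,"fingers": 0.5}], "squeeze": 20}}

```text
time: 4.58
ee_pos: [0.4903, 0.0127, 0.182]
eef_rot: [0.988, -0.155, 0.001, 0.0]
ft_force: [0.7, -0.6, 0.2]
width: 0.0745
```

```bash
python3 go.py .4895 .017 .181 -17.5
```

```text
t 4.58 pos [0.4903 0.0127 0.182 ] yaw -17.82 tilt 0.08 w 0.0745 F [ 0.7 -0.6  0.2] j7 -2.10
x -0.0021 y -0.0038 z 0.0010 rx -0.0000 ry -0.0002 rz -0.0009
```

Call:
{"api": "drive_tool", "payload": {"plan": [{"rx": 0,"ry": 0,"rz": 0,"x": -0.002,"y": -0.0038,"z": 0.001,"fingers": 0.6},{"rx": 0,"ry": 0,"rz": 0,"x": -0.002,"y": -0.0038,"z": 0.001,"fingers": 0.6}]}}

```text
time: 4.82
ee_pos: [0.4891, 0.0175, 0.1804]
eef_rot: [0.988, -0.155, 0.0, 0.0]
ft_force: [-1.0, -0.3, -0.4]
width: 0.0566
```

```bash
python3 go.py .4895 .017 .181 -17.5;  python3 - <<'E'
from m import *
c=snap('wrist','w3.png')
E
```

```text
t 4.83 pos [0.4891 0.0175 0.1804] yaw -17.78 tilt 0.01 w 0.0566 F [-1.  -0.3 -0.4] j7 -2.11
x 0.0005 y 0.0004 z -0.0006 rx -0.0000 ry -0.0000 rz -0.0008
```

View pics/w3.png

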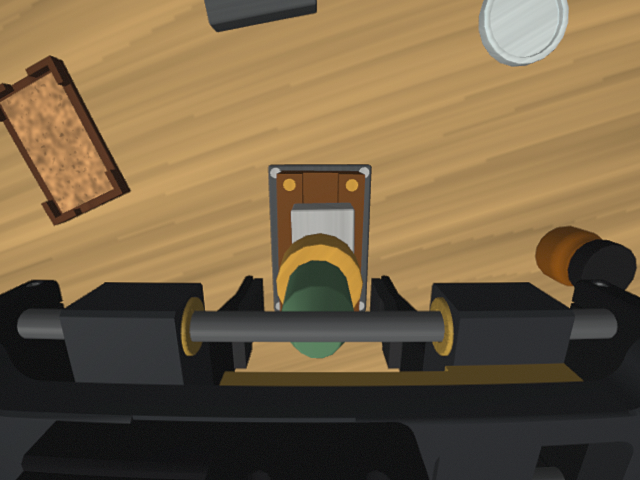

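The print is centred between the pads, at u≈319 with the pads at 262 and 375. Closing and lifting.

Call:
{"api": "drive_tool", "payload": {"plan": [{"rx": 0,"ry": 0,"rz": 0,"x": 0,"y": 0,"z": 0,"fingers": 0.45},{"rx": 0,"ry": 0,"rz": 0,"x": 0,"y": 0,"z": 0,"fingers": 0.3},{"rx": 0,"ry": 0,"rz": 0,"x": 0,"y": 0,"z": 0,"fingers": 0.2},{"rx": 0,"ry": 0,"rz": 0,"x": 0,"y": 0,"z": 0,"fingers": 0.2},{"rx": 0,"ry": 0,"rz": 0,"x": 0,"y": 0,"z": 0,"fingers": 0.2},{"rx": 0,"ry": 0,"rz": 0,"x": 0,"y": 0,"z": -0.005,"fingers": 0.2},{"rx": 0,"ry": 0,"rz": 0,"x": 0,"y": 0,"z": -0.02,"fingers": 0.2},{"rx": 0,"ry": 0,"rz": 0,"x": 0,"y": 0,"z": -0.05,"fingers": 0.2},{"rx": 0,"ry": 0,"rz": 0,"x": 0,"y": 0,"z": -0.07,"fingers": 0.2},{"rx": 0,"ry": 0,"rz": 0,"x": 0,"y": 0,"z": -0.08,"fingers": 0.2},{"rx": 0,"ry": 0,"rz": 0,"x": 0,"y": 0,"z": -0.08,"fingers": 0.2}]}}

```text
time: 6.25
ee_pos: [0.4894, 0.0171, 0.2609]
eef_rot: [0.988, -0.155, 0.001, 0.0]
ft_force: [0.4, 0.5, -1.8]
width: 0.0332
```

```bash
python3 - <<'E'
from m import *
c=snap('wrist','w4.png'); print(c['xyz'],rot(c)[:,2])
P,_=cloud(c)
for nm,zr in dict(bushtop=(.1,.107),gaugetop=(.075,.081),boxtop=(.049,.055)).items():
        print(' ',nm,rects(zr,(.49,.017),.08,P))
g=nets.find_in('dish_seat','wrist'); print([(np.round(q['centre'],4),q['confidence']) for q in g[:2]])
g=nets.regions_of('dish_seat','wrist')
if g:
    Q,_=cloud(c,g[0]['region']);print(cv2.minAreaRect((Q[:,:2]*1000).astype(np.float32)),np.percentile(Q[:,2],[5,50,95]))
E
python3 go.py .605 -.1775 .25 -17.5
```

```text
[ 0.55802222 -0.00502294  0.35285992] [-0.25324819  0.08188834 -0.96392928]
  bushtop (1622, array([493.6,  14.7,  47. ,  40.5,  70.3]), np.float64(103.1))
  gaugetop (1564, array([492.2,  13.7,  39.3,  70.8,  72.6]), np.float64(77.3))
  boxtop (1847, array([491.8,  14.9,  58.2, 109.7,  71.8]), np.float64(51.4))
[(array([ 6.048e-01, -1.745e-01, -1.000e-04]), 0.65)]
((604.3729858398438, -177.7453155517578), (67.12329864501953, 66.91437530517578), 87.17869567871094) [0.00387154 0.00584607 0.00994571]
t 6.40 pos [0.4888 0.017  0.2595] yaw -17.82 tilt 0.08 w 0.0333 F [-0.1 -0.3 -0.8] j7 -2.06
x 0.1702 y 0.1496 z 0.0093 rx 0.0001 ry 0.0002 rz -0.0009
```

View pics/w4.png

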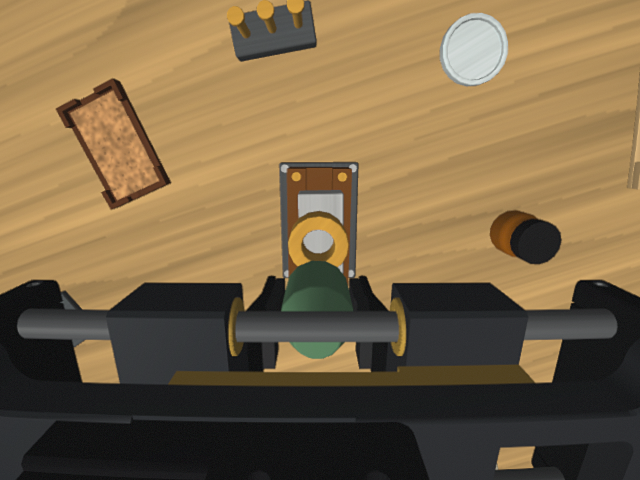

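Print held, with the bushing undisturbed at (319,243). The dish is at (474,48), which measures (0.6045, -0.1777).

Call:
{"api": "drive_tool", "payload": {"plan": [{"rx": 0,"ry": 0,"rz": 0,"x": 0.06,"y": 0.05,"z": 0,"fingers": 0.2},{"rx": 0,"ry": 0,"rz": 0,"x": 0.1,"y": 0.09,"z": 0,"fingers": 0.2},{"rx": 0,"ry": 0,"rz": 0,"x": 0.14,"y": 0.125,"z": 0.02,"fingers": 0.2},{"rx": 0,"ry": 0,"rz": 0,"x": 0.17,"y": 0.15,"z": 0.04,"fingers": 0.2},{"rx": 0,"ry": 0,"rz": 0,"x": 0.17,"y": 0.15,"z": 0.07,"fingers": 0.2},{"rx": 0,"ry": 0,"rz": 0,"x": 0.17,"y": 0.15,"z": 0.1,"fingers": 0.2},{"rx": 0,"ry": 0,"rz": 0,"x": 0.17,"y": 0.15,"z": 0.1,"fingers": 0.2},{"rx": 0,"ry": 0,"rz": 0,"x": 0.17,"y": 0.15,"z": 0.13,"fingers": 0.2},{"rx": 0,"ry": 0,"rz": 0,"x": 0.17,"y": 0.15,"z": 0.13,"fingers": 0.2},{"rx": 0,"ry": 0,"rz": 0,"x": 0.17,"y": 0.15,"z": 0.13,"fingers": 0.2}]}}

```text
time: 7.65
ee_pos: [0.6058, -0.1778, 0.1319]
eef_rot: [0.988, -0.155, 0.001, 0.0]
ft_force: [-0.6, -0.2, -0.7]
width: 0.0331
```

```bash
python3 - <<'E'
from m import *
for n in ['side','scene','wrist']:
    c=snap(n,n+'5.png'); P,_=cloud(c)
    m=np.hypot(P[:,0]-.605,P[:,1]+.1777)<.05
    for nm,zr in dict(print=(.04,.085),dish=(.003,.02)).items():
        print(n,nm,rects(zr,(.6045,-.1777),.045,P))
    for rr in [(0,.022),(.027,.032),(.04,.05)]:
        d=np.hypot(P[:,0]-.6045,P[:,1]+.1777); q=P[(d>rr[0])&(d<rr[1])&(P[:,2]<.025)]; print(rr,len(q),np.median(q[:,2]))
E
python3 go.py .6045 -.1777 .13 -17.5
```

```text
side print (191, array([ 597.8, -173.3,   55.6,   23.9,   52.4]), np.float64(73.3))
side dish (429, array([ 603. , -178.2,   61. ,   78.7,   38.8]), np.float64(7.1))
(0, 0.022) 179 0.006506565678093823
(0.027, 0.032) 151 0.008960537905742139
(0.04, 0.05) 326 0.00035831547264192354
scene print (207, array([ 618.6, -177.6,   23.8,   56.1,    5.2]), np.float64(71.0))
scene dish (385, array([ 609.6, -176.9,   66.1,   63.2,   27.9]), np.float64(5.2))
(0, 0.022) 200 0.004118239962963677
(0.027, 0.032) 112 0.005902086083124036
(0.04, 0.05) 388 -0.0024046103983125233
wrist print (2081, array([ 614.7, -180.6,   51.3,   15.3,   73.9]), np.float64(73.5))
wrist dish (3897, array([ 610.3, -178.7,   63.1,   49.2,   73.2]), np.float64(5.8))
(0, 0.022) 1798 0.005335395618167579
(0.027, 0.032) 1388 0.008710838802043652
(0.04, 0.05) 3754 -0.0006601768746203884
t 7.80 pos [ 0.6058 -0.1779  0.1318] yaw -17.82 tilt 0.11 w 0.0334 F [ 0.4  0.7 -0.7] j7 -1.84
x -0.0013 y 0.0002 z 0.0018 rx 0.0000 ry -0.0003 rz -0.0009
```

View pics/side5.png

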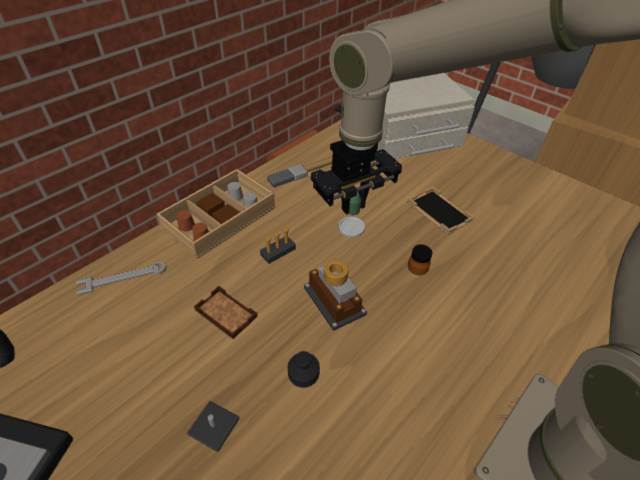

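The print hangs over the dish (side view 352,205), which is at (351,227). The dish floor is about 6 mm up. Lowering in steps.

Call:
{"api": "drive_tool", "payload": {"plan": [{"rx": 0,"ry": 0,"rz": 0,"x": -0.001,"y": 0,"z": 0.02,"fingers": 0.2},{"rx": 0,"ry": 0,"rz": 0,"x": -0.001,"y": 0,"z": 0.035,"fingers": 0.2},{"rx": 0,"ry": 0,"rz": 0,"x": -0.001,"y": 0,"z": 0.042,"fingers": 0.2},{"rx": 0,"ry": 0,"rz": 0,"x": -0.001,"y": 0,"z": 0.046,"fingers": 0.2},{"rx": 0,"ry": 0,"rz": 0,"x": -0.001,"y": 0,"z": 0.047,"fingers": 0.2},{"rx": 0,"ry": 0,"rz": 0,"x": -0.001,"y": 0,"z": 0.048,"fingers": 0.2},{"rx": 0,"ry": 0,"rz": 0,"x": -0.001,"y": 0,"z": 0.048,"fingers": 0.2}]}}

```text
time: 8.68
ee_pos: [0.6043, -0.1776, 0.0825]
eef_rot: [0.988, -0.155, 0.0, 0.0]
ft_force: [-0.8, -0.3, -1.0]
width: 0.0335
```

```bash
python3 go.py .6045 -.1777 .0824 -17.5; python3 - <<'E'
from m import *
for n in ['side']:
    c=snap(n,n+'6.png'); cv2.imwrite('pics/side6c.png',cv2.resize(c['color'][150:270,280:440,::-1],None,fx=4,fy=4))
E
```

```text
t 8.68 pos [ 0.6043 -0.1776  0.0825] yaw -17.82 tilt 0.03 w 0.0335 F [-0.8 -0.3 -1. ] j7 -1.86
x 0.0002 y 0.0001 z 0.0001 rx 0.0000 ry -0.0001 rz -0.0009
```

View pics/side6c.png

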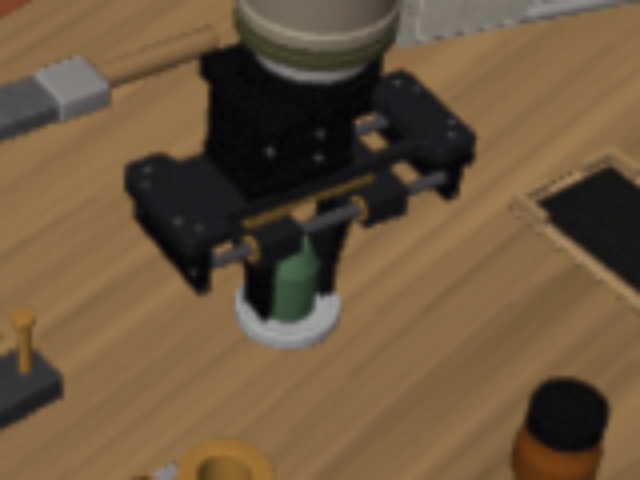

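The print's foot is at the dish floor with no contact force yet. Creeping down.

Call:
{"api": "drive_tool", "payload": {"plan": [{"rx": 0,"ry": 0,"rz": 0,"x": 0,"y": 0,"z": 0.001,"fingers": 0.2},{"rx": 0,"ry": 0,"rz": 0,"x": 0,"y": 0,"z": 0.0015,"fingers": 0.2},{"rx": 0,"ry": 0,"rz": 0,"x": 0,"y": 0,"z": 0.0015,"fingers": 0.2}]}}

```text
time: 9.1
ee_pos: [0.6045, -0.1775, 0.0823]
eef_rot: [0.988, -0.155, 0.0, 0.0]
ft_force: [-6.7, 1.0, 10.8]
width: 0.0335
```

Contact is felt (about 11 N). I'll back off the preload, then release.

Call:
{"api": "drive_tool", "payload": {"plan": [{"rx": 0,"ry": 0,"rz": 0,"x": 0,"y": 0,"z": -0.001,"fingers": 0.2},{"rx": 0,"ry": 0,"rz": 0,"x": 0,"y": 0,"z": -0.001,"fingers": 0.45},{"rx": 0,"ry": 0,"rz": 0,"x": 0,"y": 0,"z": -0.001,"fingers": 0.6},{"rx": 0,"ry": 0,"rz": 0,"x": 0,"y": 0,"z": -0.001,"fingers": 0.6},{"rx": 0,"ry": 0,"rz": 0,"x": 0,"y": 0,"z": -0.02,"fingers": 0.6},{"rx": 0,"ry": 0,"rz": 0,"x": 0,"y": 0,"z": -0.06,"fingers": 0.7},{"rx": 0,"ry": 0,"rz": 0,"x": 0,"y": 0,"z": -0.1,"fingers": 1},{"rx": 0,"ry": 0,"rz": 0,"x": 0,"y": 0,"z": -0.14,"fingers": 1},{"rx": 0,"ry": 0,"rz": 0,"x": 0,"y": 0,"z": -0.14,"fingers": 1}]}}

```text
time: 10.22
ee_pos: [0.6059, -0.1775, 0.226]
eef_rot: [0.988, -0.155, 0.004, 0.001]
ft_force: [0.1, 0.7, -0.4]
width: 0.0825
```

```bash
python3 go.py .44 .033 .24 -17.5; python3 - <<'E'
from m import *
for n in ['side']:
    c=snap(n,n+'7.png'); cv2.imwrite('pics/side7c.png',cv2.resize(c['color'][150:270,280:440,::-1],None,fx=4,fy=4))
c=snap('wrist','w7.png');P,_=cloud(c)
for zr in [(.052,.062),(.045,.048),(.012,.04),(.005,.012)]: print(rects(zr,(.6045,-.1777),.045,P))
E
```

```text
t 10.22 pos [ 0.6059 -0.1775  0.226 ] yaw -17.81 tilt 0.43 w 0.0825 F [ 0.1  0.7 -0.4] j7 -1.81
x -0.2222 y -0.1497 z -0.0156 rx -0.0000 ry -0.0012 rz -0.0009
(596, array([ 604.4, -177.3,   22.6,   22.7,   34.9]), np.float64(55.1))
(167, array([ 605. , -177.3,   29.4,   29.3,   71.7]), np.float64(46.6))
(198, array([ 614.5, -178.4,   33.1,   13.6,   83.7]), np.float64(27.3))
(1760, array([ 603.6, -176.8,   62.8,   62.9,   21.2]), np.float64(8.2))
```

View pics/side7c.png

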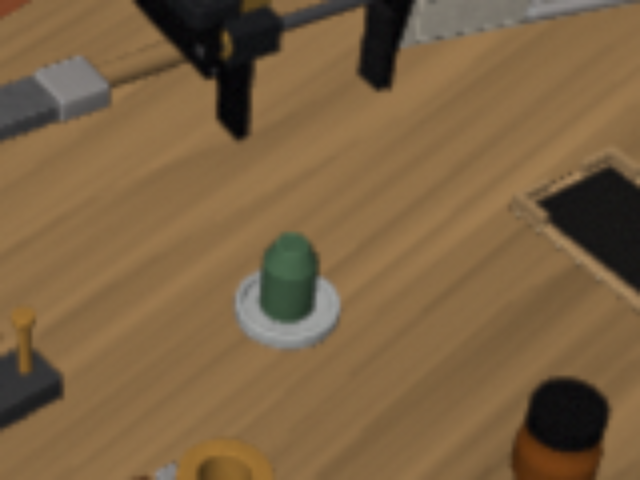

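View pics/w7.png

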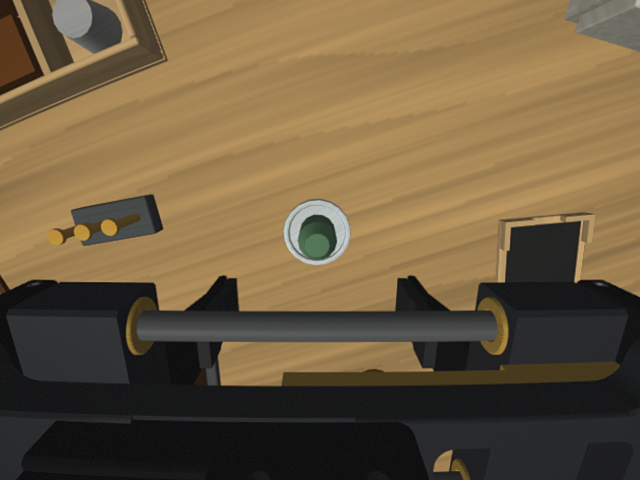

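The print stands upright and centred in the dish at (317,235), within 1 mm. Back to the stack for a look at the bushing.

Call:
{"api": "drive_tool", "payload": {"plan": [{"rx": 0,"ry": -0.001,"rz": 0,"x": -0.05,"y": -0.035,"z": -0.015,"fingers": 1},{"rx": 0,"ry": -0.001,"rz": 0,"x": -0.1,"y": -0.065,"z": -0.015,"fingers": 1},{"rx": 0,"ry": -0.001,"rz": 0,"x": -0.15,"y": -0.1,"z": -0.015,"fingers": 1},{"rx": 0,"ry": -0.001,"rz": 0,"x": -0.2,"y": -0.135,"z": -0.015,"fingers": 1},{"rx": 0,"ry": -0.001,"rz": 0,"x": -0.222,"y": -0.15,"z": -0.015,"fingers": 1},{"rx": 0,"ry": -0.001,"rz": 0,"x": -0.222,"y": -0.15,"z": -0.015,"fingers": 1},{"rx": 0,"ry": -0.001,"rz": 0,"x": -0.222,"y": -0.15,"z": -0.015,"fingers": 1}]}}

```text
time: 11.2
ee_pos: [0.4389, 0.0324, 0.2355]
eef_rot: [0.988, -0.155, -0.003, -0.0]
ft_force: [-0.2, -0.3, 0.6]
width: 0.087
```

```bash
python3 - <<'E'
from m import *
c=snap('wrist','w8.png'); P,_=cloud(c)
for nm,zr in dict(bushtop=(.1,.107),gaugetop=(.075,.081),boxtop=(.049,.055),plate=(.008,.0145)).items():
        print(' ',nm,rects(zr,(.49,.017),.08,P))
q=P[(abs(P[:,2]-.1035)<.0035)&(np.hypot(P[:,0]-.49,P[:,1]-.017)<.05)]
print(cv2.minEnclosingCircle((q[:,:2]*1000).astype(np.float32)))
for l in ['post_seat','gauge_tray_seat']:
    g=nets.regions_of(l,'wrist')
    if g:
        Q,_=cloud(c,g[0]['region']);print(l,cv2.minAreaRect((Q[:,:2]*1000).astype(np.float32)))
E
python3 go.py .489 .016 .150 -17
```

```text
bushtop (2868, array([490.3,  16.1,  47.3,  47.2,  18.3]), np.float64(103.2))
  gaugetop (3210, array([487.2,  14.1,  38.2,  80. ,  73.3]), np.float64(77.3))
  boxtop (2815, array([490.6,  15.4,  58.4, 112.2,  71.7]), np.float64(51.4))
  plate (1931, array([489.1,  15.6,  80.3, 124.3,  72.3]), np.float64(11.2))
((490.1352233886719, 16.153614044189453), 24.040340423583984)
post_seat ((476.0264587402344, 347.994873046875), (39.01602554321289, 62.743961334228516), 15.459820747375488)
gauge_tray_seat ((627.9140625, 191.6676025390625), (111.82732391357422, 74.81816101074219), 4.533356189727783)
t 11.35 pos [0.4391 0.0324 0.2355] yaw -17.90 tilt 0.40 w 0.0869 F [-0.4  0.4  0.2] j7 -2.05
x 0.0531 y 0.0003 z 0.0851 rx -0.0000 ry 0.0011 rz -0.0025
```

View pics/w8.png

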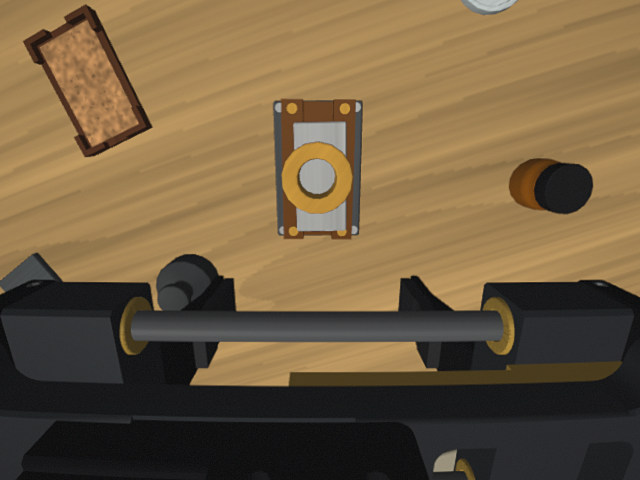

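Bushing centred at (317,178) in the picture, (0.4901, 0.0162). Descending onto it.

Call:
{"api": "drive_tool", "payload": {"plan": [{"rx": 0,"ry": 0.001,"rz": -0.002,"x": 0.03,"y": 0,"z": 0.01,"fingers": 0.9},{"rx": 0,"ry": 0.001,"rz": -0.002,"x": 0.054,"y": 0.0004,"z": 0.015,"fingers": 0.9},{"rx": 0,"ry": 0.001,"rz": -0.002,"x": 0.054,"y": 0.0004,"z": 0.03,"fingers": 0.9},{"rx": 0,"ry": 0.001,"rz": -0.002,"x": 0.054,"y": 0.0004,"z": 0.055,"fingers": 0.9},{"rx": 0,"ry": 0.001,"rz": -0.002,"x": 0.054,"y": 0.0004,"z": 0.075,"fingers": 0.8},{"rx": 0,"ry": 0.001,"rz": -0.002,"x": 0.054,"y": 0.0004,"z": 0.084,"fingers": 0.75},{"rx": 0,"ry": 0.001,"rz": -0.002,"x": 0.054,"y": 0.0004,"z": 0.084,"fingers": 0.7},{"rx": 0,"ry": 0.001,"rz": -0.002,"x": 0.054,"y": 0.0004,"z": 0.084,"fingers": 0.7}], "squeeze": 30}}

```text
time: 12.35
ee_pos: [0.4898, 0.0166, 0.1521]
eef_rot: [0.989, -0.149, 0.001, -0.0]
ft_force: [1.1, -0.2, 0.2]
width: 0.0615
```

```bash
python3 go.py .4901 .0162 .151 -17.5;  python3 - <<'E'
from m import *
c=snap('wrist','w9.png')
E
```

```text
t 12.35 pos [0.4898 0.0166 0.1521] yaw -17.10 tilt 0.06 w 0.0615 F [ 1.1 -0.2  0.2] j7 -2.12
x 0.0003 y 0.0003 z 0.0011 rx -0.0000 ry -0.0002 rz 0.0011
```

View pics/w9.png

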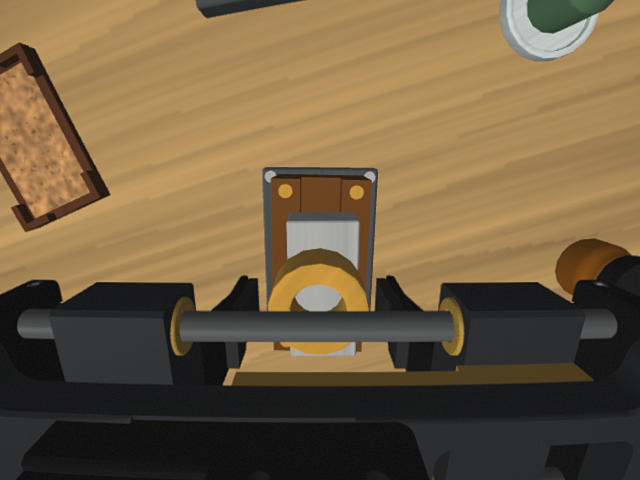

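The ring is centred between the pads, at u≈318. Closing and lifting.

Call:
{"api": "drive_tool", "payload": {"plan": [{"rx": 0,"ry": 0,"rz": 0,"x": 0,"y": 0,"z": 0.001,"fingers": 0.6},{"rx": 0,"ry": 0,"rz": 0,"x": 0,"y": 0,"z": 0.001,"fingers": 0.45},{"rx": 0,"ry": 0,"rz": 0,"x": 0,"y": 0,"z": 0.001,"fingers": 0.4},{"rx": 0,"ry": 0,"rz": 0,"x": 0,"y": 0,"z": 0.001,"fingers": 0.4},{"rx": 0,"ry": 0,"rz": 0,"x": 0,"y": 0,"z": -0.004,"fingers": 0.4},{"rx": 0,"ry": 0,"rz": 0,"x": 0,"y": 0,"z": -0.015,"fingers": 0.4},{"rx": 0,"ry": 0,"rz": 0,"x": 0,"y": 0,"z": -0.04,"fingers": 0.4},{"rx": 0,"ry": 0,"rz": 0,"x": 0,"y": 0,"z": -0.07,"fingers": 0.4},{"rx": 0,"ry": 0,"rz": 0,"x": 0,"y": 0,"z": -0.08,"fingers": 0.4},{"rx": 0,"ry": 0,"rz": 0,"x": 0,"y": 0,"z": -0.08,"fingers": 0.4}]}}

```text
time: 13.65
ee_pos: [0.4896, 0.0165, 0.2316]
eef_rot: [0.989, -0.149, 0.0, 0.0]
ft_force: [0.7, 0.2, -4.4]
width: 0.0471
```

```bash
python3 - <<'E'
from m import *
c=snap('wrist','w10.png'); P,_=cloud(c)
for nm,zr in dict(gaugetop=(.075,.081),boxtop=(.049,.055),plate=(.008,.0145)).items():
        print(' ',nm,rects(zr,(.49,.017),.08,P))
E
python3 go.py .469 .345 .24 -17
```

```text
gaugetop (3018, array([487.4,  14.1,  38. ,  80.2,  73.3]), np.float64(77.3))
  boxtop (2324, array([490.3,  15.3,  58.3, 112.7,  71.9]), np.float64(51.4))
  plate (1799, array([498.8,  12.5,  80.3, 103.9,  72.4]), np.float64(11.2))
t 13.70 pos [0.4892 0.0164 0.2308] yaw -17.11 tilt 0.03 w 0.0472 F [-0.2  0.3 -4.3] j7 -2.06
x -0.1160 y -0.3081 z -0.0092 rx 0.0001 ry 0.0001 rz -0.0003
```

View pics/w10.png

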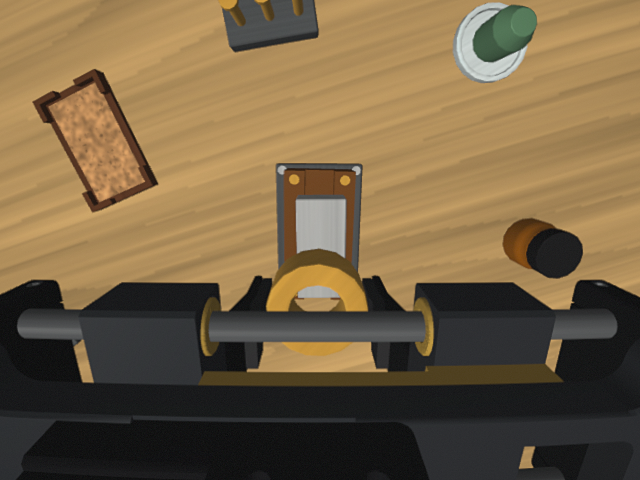

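Bushing held at (318,300), gauge block undisturbed. Carrying it towards the post, turning to yaw +20° to keep joint 7 away from its limit.

```bash
python3 go.py .4126 .3245 .24 20
```

```text
t 13.70 pos [0.4892 0.0164 0.2308] yaw -17.11 tilt 0.03 w 0.0472 F [-0.2  0.3 -4.3] j7 -2.06
x -0.1639 y -0.2719 z -0.0092 rx 0.0000 ry 0.0001 rz -0.1031
```

Call:
{"api": "drive_tool", "payload": {"plan": [{"rx": 0,"ry": 0,"rz": -0.02,"x": -0.025,"y": -0.04,"z": -0.009,"fingers": 0.4},{"rx": 0,"ry": 0,"rz": -0.04,"x": -0.05,"y": -0.08,"z": -0.009,"fingers": 0.4},{"rx": 0,"ry": 0,"rz": -0.06,"x": -0.075,"y": -0.12,"z": -0.009,"fingers": 0.4},{"rx": 0,"ry": 0,"rz": -0.08,"x": -0.1,"y": -0.165,"z": -0.009,"fingers": 0.4},{"rx": 0,"ry": 0,"rz": -0.1,"x": -0.125,"y": -0.21,"z": -0.009,"fingers": 0.4},{"rx": 0,"ry": 0,"rz": -0.103,"x": -0.15,"y": -0.25,"z": -0.009,"fingers": 0.4},{"rx": 0,"ry": 0,"rz": -0.103,"x": -0.164,"y": -0.272,"z": -0.009,"fingers": 0.4},{"rx": 0,"ry": 0,"rz": -0.103,"x": -0.164,"y": -0.272,"z": -0.009,"fingers": 0.4},{"rx": 0,"ry": 0,"rz": -0.103,"x": -0.164,"y": -0.272,"z": -0.009,"fingers": 0.4}]}}

```text
time: 14.82
ee_pos: [0.4128, 0.3237, 0.2394]
eef_rot: [0.985, 0.173, -0.001, 0.0]
ft_force: [-0.5, -0.4, -3.0]
width: 0.047
```

```bash
python3 - <<'E'
from m import *
c=snap('wrist','w11.png'); P,_=cloud(c)
g=nets.regions_of('post_seat','wrist')
if g:
    Q,_=cloud(c,g[0]['region']);print(len(Q),cv2.minAreaRect((Q[:,:2]*1000).astype(np.float32)),np.percentile(Q[:,2],[5,25,50,75,95,99.5]))
for zr in [(.004,.012),(.015,.045),(.033,.045)]:print(rects(zr,(.469,.345),.05,P))
b=P[(abs(P[:,2]-.0)<.004)&(np.hypot(P[:,0]-.469,P[:,1]-.345)<.12)];print(np.median(b[:,2]))
E
python3 go.py .469 .345 .24 20
```

```text
4386 ((464.3565673828125, 346.5513000488281), (65.74407196044922, 65.1248779296875), 16.121631622314453) [0.00581806 0.00675659 0.00730555 0.00784926 0.00881701 0.03762815]
(4200, array([464.9, 346.7,  62.5,  62.4,  15.9]), np.float64(7.3))
(110, array([464.9, 346.6,   9.5,   8.7,  19.9]), np.float64(36.8))
(104, array([464.9, 346.6,   9.4,   8.7,  19.6]), np.float64(36.9))
-0.0006059678320096407
t 14.93 pos [0.4132 0.3234 0.2398] yaw 19.88 tilt 0.06 w 0.0467 F [-0.2  0.5 -3.7] j7 -2.14
x 0.0598 y -0.0013 z -0.0002 rx 0.0001 ry 0.0001 rz -0.0003
```

View pics/w11.png

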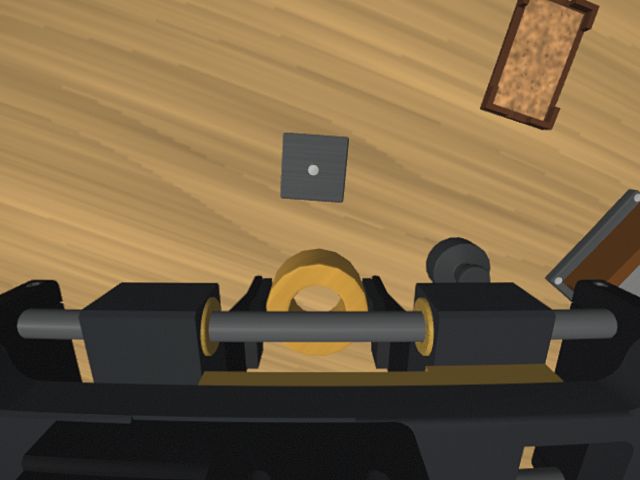

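The post top shows at (313,170): (0.4649, 0.3466), with the base top at about 8 mm.

Call:
{"api": "drive_tool", "payload": {"plan": [{"rx": 0,"ry": 0,"rz": 0,"x": 0.03,"y": -0.002,"z": 0,"fingers": 0.4},{"rx": 0,"ry": 0,"rz": 0,"x": 0.0564,"y": -0.0043,"z": 0.01,"fingers": 0.4},{"rx": 0,"ry": 0,"rz": 0,"x": 0.0564,"y": -0.0043,"z": 0.04,"fingers": 0.4},{"rx": 0,"ry": 0,"rz": 0,"x": 0.0564,"y": -0.0043,"z": 0.08,"fingers": 0.4},{"rx": 0,"ry": 0,"rz": 0,"x": 0.0564,"y": -0.0043,"z": 0.11,"fingers": 0.4},{"rx": 0,"ry": 0,"rz": 0,"x": 0.0564,"y": -0.0043,"z": 0.12,"fingers": 0.4},{"rx": 0,"ry": 0,"rz": 0,"x": 0.0564,"y": -0.0043,"z": 0.12,"fingers": 0.4},{"rx": 0,"ry": 0,"rz": 0,"x": 0.0564,"y": -0.0043,"z": 0.12,"fingers": 0.4}]}}

```text
time: 15.92
ee_pos: [0.465, 0.3484, 0.1218]
eef_rot: [0.985, 0.173, 0.001, -0.0]
ft_force: [0.2, -0.7, -2.2]
width: 0.0463
```

```bash
python3 go.py .4649 .3466 .081 20; python3 - <<'E'
from m import *
c=snap('wrist','w12.png')
c=snap('side','side12.png'); cv2.imwrite('pics/side12c.png',cv2.resize(c['color'][350:470,140:300,::-1],None,fx=4,fy=4))
E
```

```text
t 15.93 pos [0.465  0.3484 0.1218] yaw 19.96 tilt 0.12 w 0.0463 F [ 0.2 -0.7 -2.2] j7 -2.25
x -0.0007 y 0.0017 z 0.0408 rx -0.0001 ry -0.0003 rz -0.0001
```

View pics/w12.png

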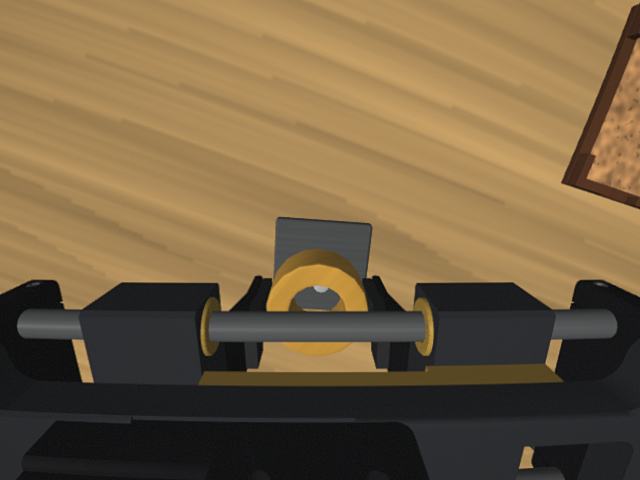

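View pics/side12c.png

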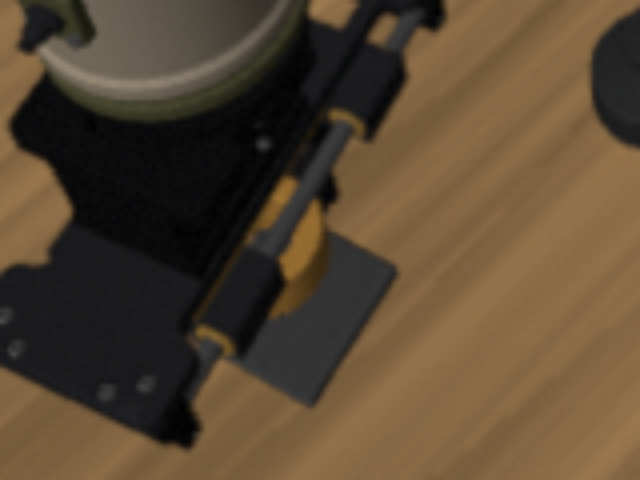

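The post tip is visible inside the bore at (320,288). Lowering to just above contact.

Call:
{"api": "drive_tool", "payload": {"plan": [{"rx": 0,"ry": 0,"rz": 0,"x": -0.0005,"y": 0.0014,"z": 0,"fingers": 0.4},{"rx": 0,"ry": 0,"rz": 0,"x": -0.0005,"y": 0.0014,"z": 0.012,"fingers": 0.4},{"rx": 0,"ry": 0,"rz": 0,"x": -0.0005,"y": 0.0014,"z": 0.024,"fingers": 0.4},{"rx": 0,"ry": 0,"rz": 0,"x": -0.0005,"y": 0.0014,"z": 0.034,"fingers": 0.4},{"rx": 0,"ry": 0,"rz": 0,"x": -0.0005,"y": 0.0014,"z": 0.038,"fingers": 0.4},{"rx": 0,"ry": 0,"rz": 0,"x": -0.0005,"y": 0.0014,"z": 0.039,"fingers": 0.4},{"rx": 0,"ry": 0,"rz": 0,"x": -0.0005,"y": 0.0014,"z": 0.04,"fingers": 0.4},{"rx": 0,"ry": 0,"rz": 0,"x": -0.0005,"y": 0.0014,"z": 0.04,"fingers": 0.4}]}}

```text
time: 17.02
ee_pos: [0.4644, 0.3467, 0.0807]
eef_rot: [0.985, 0.173, 0.0, -0.0]
ft_force: [-1.3, 0.2, -2.8]
width: 0.0468
```

Call:
{"api": "drive_tool", "payload": {"plan": [{"rx": 0,"ry": 0,"rz": 0,"x": 0,"y": 0,"z": 0.001,"fingers": 0.4},{"rx": 0,"ry": 0,"rz": 0,"x": 0,"y": 0,"z": 0.001,"fingers": 0.4}]}}

```text
time: 17.27
ee_pos: [0.4644, 0.3468, 0.0806]
eef_rot: [0.985, 0.173, 0.0, 0.0]
ft_force: [-4.0, -3.9, 9.8]
width: 0.0467
```

Contact on the base (about 10 N up, against -3 N hanging). Releasing and backing off.

Call:
{"api": "drive_tool", "payload": {"plan": [{"rx": 0,"ry": 0,"rz": 0,"x": 0,"y": 0,"z": -0.0008,"fingers": 0.4},{"rx": 0,"ry": 0,"rz": 0,"x": 0,"y": 0,"z": -0.0008,"fingers": 0.6},{"rx": 0,"ry": 0,"rz": 0,"x": 0,"y": 0,"z": -0.0008,"fingers": 0.75},{"rx": 0,"ry": 0,"rz": 0,"x": 0,"y": 0,"z": -0.0008,"fingers": 0.75},{"rx": 0,"ry": 0,"rz": 0,"x": 0,"y": 0,"z": -0.02,"fingers": 0.75},{"rx": 0,"ry": 0,"rz": 0,"x": 0,"y": 0,"z": -0.06,"fingers": 0.8},{"rx": 0,"ry": 0,"rz": 0,"x": 0,"y": 0,"z": -0.1,"fingers": 1},{"rx": 0,"ry": 0,"rz": 0,"x": 0,"y": 0,"z": -0.14,"fingers": 1},{"rx": 0,"ry": 0,"rz": 0,"x": -0.02,"y": 0,"z": -0.15,"fingers": 1},{"rx": 0,"ry": 0,"rz": 0,"x": -0.02,"y": 0,"z": -0.15,"fingers": 1}]}}

```text
time: 18.52
ee_pos: [0.445, 0.3402, 0.2315]
eef_rot: [0.985, 0.174, 0.001, -0.0]
ft_force: [0.6, 0.4, -0.1]
width: 0.0864
```

```bash
python3 - <<'E'
from m import *
c=snap('wrist','w13.png'); P,_=cloud(c)
for zr in [(.03,.036),(.0355,.042)]:print(rects(zr,(.465,.3466),.04,P))
E
python3 go.py .43 .033 .24 -17
```

```text
(1607, array([465.2, 347.6,  46.8,  47.2,  65.3]), np.float64(33.2))
(93, array([464.7, 346.8,   8.9,   8.7,  20.7]), np.float64(37.2))
t 18.57 pos [0.4456 0.3398 0.2305] yaw 20.00 tilt 0.11 w 0.0867 F [ 0.9 -0.9  0.1] j7 -2.17
x -0.1195 y 0.2830 z -0.0096 rx 0.0000 ry -0.0003 rz 0.1028
```

View pics/w13.png

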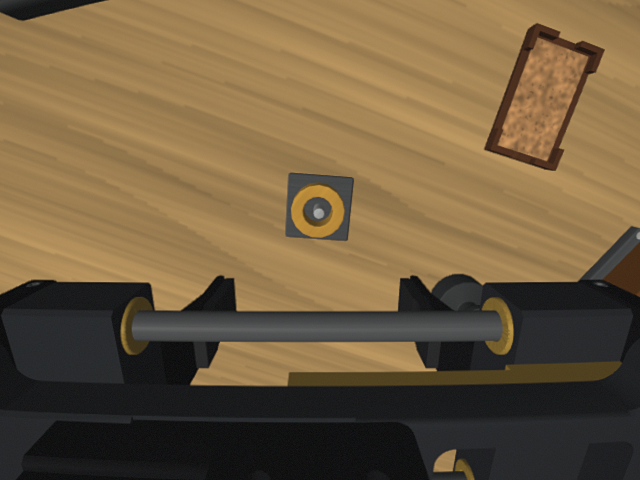

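The bushing sits flat over the post at (318,211), its top at 33.9 mm (base 8 + 26). Now to the gauge block.

```bash
python3 go.py .4873 .0142 .22 -16.7
```

```text
t 18.57 pos [0.4456 0.3398 0.2305] yaw 20.00 tilt 0.11 w 0.0867 F [ 0.9 -0.9  0.1] j7 -2.17
x -0.0722 y 0.3202 z 0.0105 rx 0.0000 ry -0.0003 rz 0.1019
```

Call:
{"api": "drive_tool", "payload": {"plan": [{"rx": 0,"ry": 0,"rz": 0.02,"x": -0.01,"y": 0.05,"z": 0,"fingers": 1},{"rx": 0,"ry": 0,"rz": 0.04,"x": -0.025,"y": 0.1,"z": 0,"fingers": 1},{"rx": 0,"ry": 0,"rz": 0.06,"x": -0.035,"y": 0.15,"z": 0,"fingers": 1},{"rx": 0,"ry": 0,"rz": 0.08,"x": -0.045,"y": 0.2,"z": 0,"fingers": 1},{"rx": 0,"ry": 0,"rz": 0.1,"x": -0.055,"y": 0.25,"z": 0,"fingers": 1},{"rx": 0,"ry": 0,"rz": 0.102,"x": -0.065,"y": 0.3,"z": 0.01,"fingers": 1},{"rx": 0,"ry": 0,"rz": 0.102,"x": -0.072,"y": 0.32,"z": 0.01,"fingers": 0.8},{"rx": 0,"ry": 0,"rz": 0.102,"x": -0.072,"y": 0.32,"z": 0.01,"fingers": 0.8},{"rx": 0,"ry": 0,"rz": 0.102,"x": -0.072,"y": 0.32,"z": 0.01,"fingers": 0.7},{"rx": 0,"ry": 0,"rz": 0.102,"x": -0.072,"y": 0.32,"z": 0.01,"fingers": 0.7}], "squeeze": 40}}

```text
time: 19.82
ee_pos: [0.4872, 0.0157, 0.2194]
eef_rot: [0.99, -0.144, 0.0, -0.0]
ft_force: [0.5, 0.2, 0.4]
width: 0.0626
```

```bash
python3 go.py .4873 .0142 .124 -16.7;  python3 - <<'E'
from m import *
c=snap('wrist','w14.png'); P,_=cloud(c)
for nm,zr in dict(gaugetop=(.075,.081),boxtop=(.049,.055)).items():
        print(' ',nm,rects(zr,(.49,.017),.08,P))
E
```

```text
t 19.82 pos [0.4872 0.0157 0.2194] yaw -16.61 tilt 0.02 w 0.0626 F [0.5 0.2 0.4] j7 -2.06
x 0.0006 y 0.0015 z 0.0954 rx -0.0000 ry 0.0000 rz 0.0003
  gaugetop (5337, array([487.3,  14.1,  38. ,  79.9,  73.3]), np.float64(77.3))
  boxtop (3294, array([490.3,  15. ,  57.9, 112.6,  71.8]), np.float64(51.4))
```

View pics/w14.png

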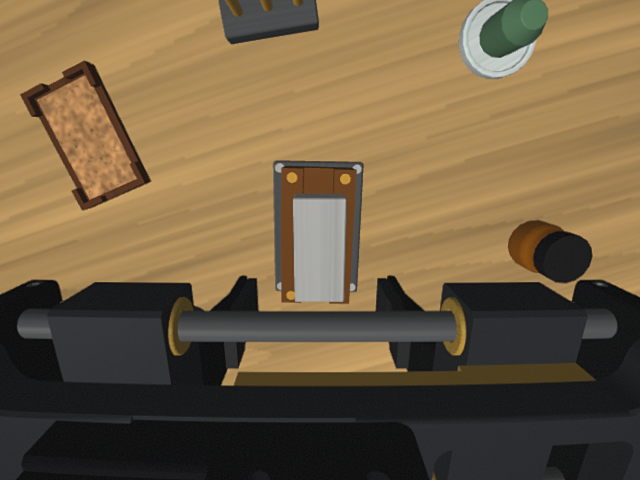

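The block lies at (320,250), centred between the pads. Descending to tips 2 mm above the core box.

Call:
{"api": "drive_tool", "payload": {"plan": [{"rx": 0,"ry": 0,"rz": 0,"x": 0.0005,"y": 0.0015,"z": 0.03,"fingers": 0.7},{"rx": 0,"ry": 0,"rz": 0,"x": 0.0005,"y": 0.0015,"z": 0.06,"fingers": 0.7},{"rx": 0,"ry": 0,"rz": 0,"x": 0.0005,"y": 0.0015,"z": 0.08,"fingers": 0.7},{"rx": 0,"ry": 0,"rz": 0,"x": 0.0005,"y": 0.0015,"z": 0.09,"fingers": 0.7},{"rx": 0,"ry": 0,"rz": 0,"x": 0.0005,"y": 0.0015,"z": 0.094,"fingers": 0.7},{"rx": 0,"ry": 0,"rz": 0,"x": 0.0005,"y": 0.0015,"z": 0.094,"fingers": 0.7}]}}

```text
time: 20.62
ee_pos: [0.4875, 0.0129, 0.1258]
eef_rot: [0.989, -0.145, 0.0, -0.0]
ft_force: [-0.3, 0.5, 1.2]
width: 0.0611
```

```bash
python3 go.py .4873 .0142 .124 -16.7
```

```text
t 20.62 pos [0.4875 0.0129 0.1258] yaw -16.72 tilt 0.04 w 0.0611 F [-0.3  0.5  1.2] j7 -2.13
x -0.0005 y -0.0012 z 0.0018 rx -0.0000 ry -0.0001 rz -0.0001
```

Call:
{"api": "drive_tool", "payload": {"plan": [{"rx": 0,"ry": 0,"rz": 0,"x": 0,"y": -0.001,"z": 0.0013,"fingers": 0.6},{"rx": 0,"ry": 0,"rz": 0,"x": 0,"y": -0.001,"z": 0.0013,"fingers": 0.45},{"rx": 0,"ry": 0,"rz": 0,"x": 0,"y": -0.001,"z": 0.0013,"fingers": 0.35},{"rx": 0,"ry": 0,"rz": 0,"x": 0,"y": -0.001,"z": 0.0013,"fingers": 0.3},{"rx": 0,"ry": 0,"rz": 0,"x": 0,"y": -0.001,"z": 0.0013,"fingers": 0.3},{"rx": 0,"ry": 0,"rz": 0,"x": 0,"y": -0.001,"z": -0.003,"fingers": 0.3},{"rx": 0,"ry": 0,"rz": 0,"x": 0,"y": -0.001,"z": -0.015,"fingers": 0.3},{"rx": 0,"ry": 0,"rz": 0,"x": 0,"y": -0.001,"z": -0.04,"fingers": 0.3},{"rx": 0,"ry": 0,"rz": 0,"x": 0,"y": -0.001,"z": -0.075,"fingers": 0.3},{"rx": 0,"ry": 0,"rz": 0,"x": 0,"y": -0.001,"z": -0.1,"fingers": 0.3},{"rx": 0,"ry": 0,"rz": 0,"x": 0,"y": -0.001,"z": -0.1,"fingers": 0.3}], "squeeze": 45}}

```text
time: 22.0
ee_pos: [0.4883, 0.0139, 0.2273]
eef_rot: [0.989, -0.146, 0.002, 0.0]
ft_force: [0.3, 0.0, -6.6]
width: 0.0373
```

```bash
 python3 - <<'E'
from m import *
c=snap('wrist','w15.png'); P,_=cloud(c)
print(rects((.049,.055),(.49,.017),.08,P))
g=nets.regions_of('gauge_tray_seat','wrist')
if g:
    Q,_=cloud(c,g[0]['region']);print(cv2.minAreaRect((Q[:,:2]*1000).astype(np.float32)))
for n in ['scene','side']:
    c=viewer.camera(n);P,_=cloud(c);print(n,rects((.049,.055),(.49,.017),.08,P),rects((.008,.02),(.63,.188),.08,P),rects((.004,.02),(.63,.188),.075,P))
E
python3 go.py .575 .185 .23 4.7
```

```text
(2056, array([524.9,   3.9,  57.8,  39.8,  71.8]), np.float64(51.4))
((629.992919921875, 194.6389617919922), (117.15132141113281, 81.0372543334961), 4.412906169891357)
scene (391, array([496.2,  14.7,  60.7, 113.9,  70.7]), np.float64(50.3)) (225, array([631.3, 188.9, 115.1,  66.9,   4.8]), np.float64(11.6)) (1043, array([631.3, 188.7, 115.1,  67.3,   5. ]), np.float64(5.7))
side (809, array([490.7,  13.5,  60.1, 114.5,  71.6]), np.float64(52.3)) (494, array([627.2, 187.3, 112. ,  69.1,   4.9]), np.float64(10.0)) (1619, array([626.4, 194.1, 114. , 131.8,   8.3]), np.float64(7.1))
t 22.20 pos [0.4867 0.0136 0.2241] yaw -16.74 tilt 0.13 w 0.0378 F [ 0.3 -0.3 -7.2] j7 -2.05
x 0.0352 y -0.1895 z -0.0061 rx 0.0000 ry 0.0003 rz -0.0595
```

View pics/w15.png

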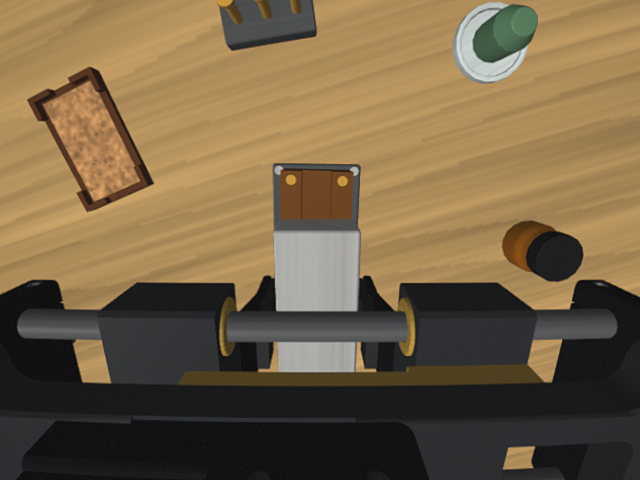

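Gauge block held at (317,300); the core box stayed put. Carrying it to a look position short of the small tray.

Call:
{"api": "drive_tool", "payload": {"plan": [{"rx": 0,"ry": 0,"rz": -0.02,"x": 0.005,"y": -0.04,"z": -0.006,"fingers": 0.3},{"rx": 0,"ry": 0,"rz": -0.035,"x": 0.01,"y": -0.08,"z": -0.006,"fingers": 0.3},{"rx": 0,"ry": 0,"rz": -0.05,"x": 0.014,"y": -0.12,"z": -0.006,"fingers": 0.3},{"rx": 0,"ry": 0,"rz": -0.0595,"x": 0.016,"y": -0.16,"z": -0.006,"fingers": 0.3},{"rx": 0,"ry": 0,"rz": -0.0595,"x": 0.016,"y": -0.18,"z": -0.006,"fingers": 0.3},{"rx": 0,"ry": 0,"rz": -0.0595,"x": 0.016,"y": -0.18,"z": -0.006,"fingers": 0.3},{"rx": 0,"ry": 0,"rz": -0.0595,"x": 0.016,"y": -0.18,"z": -0.006,"fingers": 0.3}]}}

```text
time: 23.08
ee_pos: [0.5544, 0.1805, 0.2304]
eef_rot: [0.999, 0.041, -0.001, 0.0]
ft_force: [0.6, 0.0, -5.5]
width: 0.0376
```

```bash
 python3 - <<'E'
from m import *
c=snap('wrist','w16.png'); P,_=cloud(c)
g=nets.regions_of('gauge_tray_seat','wrist')
if g:
    Q,_=cloud(c,g[0]['region']);print(cv2.minAreaRect((Q[:,:2]*1000).astype(np.float32)), np.percentile(Q[:,2],[25,50,75]))
for zr in [(.0075,.02),(.003,.02)]: print(rects(zr,(.628,.187),.075,P))
E
python3 go.py .628 .187 .12 4.7
```

```text
((627.2168579101562, 189.43890380859375), (116.68803405761719, 72.3812484741211), 4.682274341583252) [0.00514913 0.00571496 0.00638862]
(1203, array([627.3, 189.4, 110. ,  68.1,   4.5]), np.float64(13.2))
(9358, array([627.3, 189.4, 109.9,  68.3,   4.6]), np.float64(5.7))
t 23.18 pos [0.5546 0.1802 0.2309] yaw 4.60 tilt 0.06 w 0.0378 F [ 0.7  0.1 -6.6] j7 -2.08
x 0.0738 y -0.0010 z 0.1109 rx 0.0001 ry 0.0001 rz -0.0003
```

View pics/w16.png

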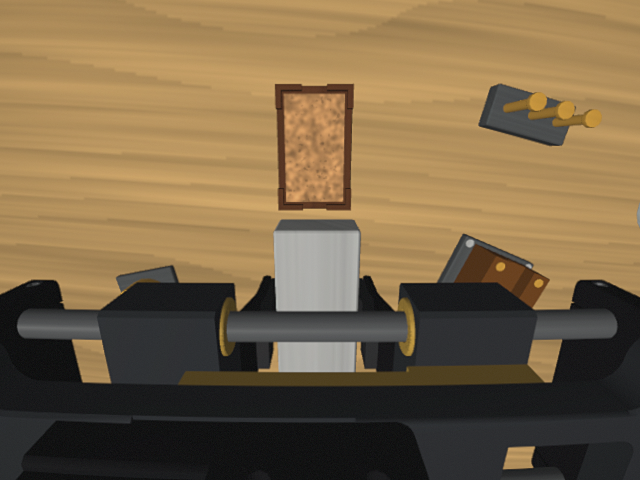

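Tray centre (0.6273, 0.1894), yaw 4.6°, floor about 6 mm; it shows at (315,147).

Call:
{"api": "drive_tool", "payload": {"plan": [{"rx": 0,"ry": 0,"rz": 0,"x": 0.03,"y": -0.0015,"z": 0,"fingers": 0.3},{"rx": 0,"ry": 0,"rz": 0,"x": 0.06,"y": -0.003,"z": 0.01,"fingers": 0.3},{"rx": 0,"ry": 0,"rz": 0,"x": 0.073,"y": -0.003,"z": 0.04,"fingers": 0.3},{"rx": 0,"ry": 0,"rz": 0,"x": 0.073,"y": -0.003,"z": 0.08,"fingers": 0.3},{"rx": 0,"ry": 0,"rz": 0,"x": 0.073,"y": -0.003,"z": 0.11,"fingers": 0.3},{"rx": 0,"ry": 0,"rz": 0,"x": 0.073,"y": -0.003,"z": 0.125,"fingers": 0.3},{"rx": 0,"ry": 0,"rz": 0,"x": 0.073,"y": -0.003,"z": 0.125,"fingers": 0.3},{"rx": 0,"ry": 0,"rz": 0,"x": 0.073,"y": -0.003,"z": 0.125,"fingers": 0.3}]}}

```text
time: 24.18
ee_pos: [0.628, 0.1906, 0.108]
eef_rot: [0.999, 0.041, 0.001, -0.0]
ft_force: [-0.4, 0.8, -5.2]
width: 0.0379
```

```bash
python3 go.py .6273 .1894 .079 4.6; python3 - <<'E'
from m import *
c=snap('side','side17.png'); cv2.imwrite('pics/side17c.png',cv2.resize(c['color'][220:370,140:340,::-1],None,fx=4,fy=4))
E
```

```text
t 24.18 pos [0.628  0.1906 0.108 ] yaw 4.67 tilt 0.13 w 0.0379 F [-0.4  0.8 -5.2] j7 -2.14
x -0.0008 y 0.0012 z 0.0290 rx -0.0001 ry -0.0004 rz 0.0002
```

View pics/side17c.png

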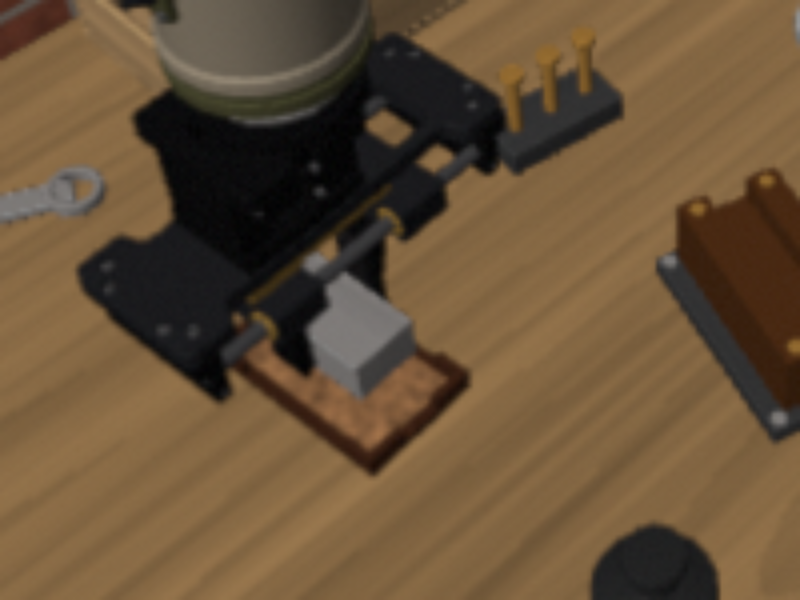

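The block hangs over the tray, inside the corners. The gripper body's right end looks close to the brass pins, so I'll measure before lowering.

```bash
python3 - <<'E'
from m import *
for n in ['scene','side']:
    c=viewer.camera(n);P,_=cloud(c)
    q=P[(P[:,0]>.6)&(P[:,0]<.78)&(P[:,1]>-.06)&(P[:,1]<.09)&(P[:,2]>.012)&(P[:,2]<.09)]
    print(n,len(q),q.min(0),q.max(0)); print(q[q[:,2]>.04][:,:].min(0),q[q[:,2]>.04].max(0))
E
```

```text
scene 683 [ 0.65794246 -0.03838751  0.01208504] [0.70122347 0.04073509 0.06184765]
[ 0.66684324 -0.02941737  0.04007914] [0.68915092 0.03056383 0.06184765]
side 529 [ 0.65042453 -0.03913216  0.01219059] [0.69470975 0.0393792  0.06359526]
[ 0.6638992  -0.03095857  0.04011134] [0.68264447 0.0304364  0.06359526]
```

The pins stop at y=0.04 and z=0.063, so they are well clear of the body (y>0.09). Lowering.

Call:
{"api": "drive_tool", "payload": {"plan": [{"rx": 0,"ry": 0,"rz": 0,"x": -0.0005,"y": 0.001,"z": 0.01,"fingers": 0.3},{"rx": 0,"ry": 0,"rz": 0,"x": -0.0005,"y": 0.001,"z": 0.019,"fingers": 0.3},{"rx": 0,"ry": 0,"rz": 0,"x": -0.0005,"y": 0.001,"z": 0.024,"fingers": 0.3},{"rx": 0,"ry": 0,"rz": 0,"x": -0.0005,"y": 0.001,"z": 0.026,"fingers": 0.3},{"rx": 0,"ry": 0,"rz": 0,"x": -0.0005,"y": 0.001,"z": 0.0265,"fingers": 0.3},{"rx": 0,"ry": 0,"rz": 0,"x": -0.0005,"y": 0.001,"z": 0.027,"fingers": 0.3},{"rx": 0,"ry": 0,"rz": 0,"x": -0.0005,"y": 0.001,"z": 0.0275,"fingers": 0.3},{"rx": 0,"ry": 0,"rz": 0,"x": -0.0005,"y": 0.001,"z": 0.0275,"fingers": 0.3}]}}

```text
time: 25.32
ee_pos: [0.6268, 0.1894, 0.079]
eef_rot: [0.999, 0.041, 0.0, 0.0]
ft_force: [0.6, -0.0, -6.1]
width: 0.0376
```

```bash
python3 go.py .6273 .1894 .079 4.6
```

```text
t 25.32 pos [0.6268 0.1894 0.079 ] yaw 4.68 tilt 0.01 w 0.0376 F [ 0.6 -0.  -6.1] j7 -2.15
x 0.0005 y 0.0000 z -0.0000 rx 0.0000 ry -0.0000 rz 0.0002
```

Call:
{"api": "drive_tool", "payload": {"plan": [{"rx": 0,"ry": 0,"rz": 0,"x": 0,"y": 0,"z": 0.0007,"fingers": 0.3},{"rx": 0,"ry": 0,"rz": 0,"x": 0,"y": 0,"z": 0.0012,"fingers": 0.3},{"rx": 0,"ry": 0,"rz": 0,"x": 0,"y": 0,"z": 0.0012,"fingers": 0.3}]}}

```text
time: 25.7
ee_pos: [0.6268, 0.1895, 0.0784]
eef_rot: [0.999, 0.041, 0.0, 0.0]
ft_force: [-4.3, -1.5, 5.6]
width: 0.0374
```

Contact on the cork (+5.6 N against -6 N hanging). Releasing.

Call:
{"api": "drive_tool", "payload": {"plan": [{"rx": 0,"ry": 0,"rz": 0,"x": 0,"y": 0,"z": -0.0004,"fingers": 0.3},{"rx": 0,"ry": 0,"rz": 0,"x": 0,"y": 0,"z": -0.0004,"fingers": 0.45},{"rx": 0,"ry": 0,"rz": 0,"x": 0,"y": 0,"z": -0.0004,"fingers": 0.6},{"rx": 0,"ry": 0,"rz": 0,"x": 0,"y": 0,"z": -0.0004,"fingers": 0.6},{"rx": 0,"ry": 0,"rz": 0,"x": 0,"y": 0,"z": -0.02,"fingers": 0.6},{"rx": 0,"ry": 0,"rz": 0,"x": 0,"y": 0,"z": -0.06,"fingers": 0.7},{"rx": 0,"ry": 0,"rz": 0,"x": 0,"y": 0,"z": -0.1,"fingers": 1},{"rx": 0,"ry": 0,"rz": 0,"x": 0,"y": 0,"z": -0.14,"fingers": 1},{"rx": 0,"ry": 0,"rz": 0,"x": -0.02,"y": 0,"z": -0.15,"fingers": 1},{"rx": 0,"ry": 0,"rz": 0,"x": -0.02,"y": 0,"z": -0.15,"fingers": 1}]}}

```text
time: 26.95
ee_pos: [0.6066, 0.1884, 0.2302]
eef_rot: [0.999, 0.041, 0.002, -0.0]
ft_force: [0.5, -0.7, -0.4]
width: 0.0853
```

```bash
python3 - <<'E'
from m import *
c=snap('wrist','w18.png'); P,_=cloud(c)
print(rects((.027,.037),(.6273,.1894),.06,P),rects((.003,.02),(.6273,.1894),.08,P))
E
python3 go.py .4904 .0152 .24 -18.2
```

```text
(3802, array([626.8, 190. ,  79.2,  38.2,   4.6]), np.float64(31.3)) (4472, array([627.5, 189.4, 110. ,  68.3,   4.7]), np.float64(5.8))
t 27.00 pos [0.607  0.1879 0.229 ] yaw 4.70 tilt 0.11 w 0.0861 F [ 0.   0.2 -0.6] j7 -2.09
x -0.1303 y 0.1625 z -0.0112 rx -0.0000 ry -0.0003 rz 0.0636
```

View pics/w18.png

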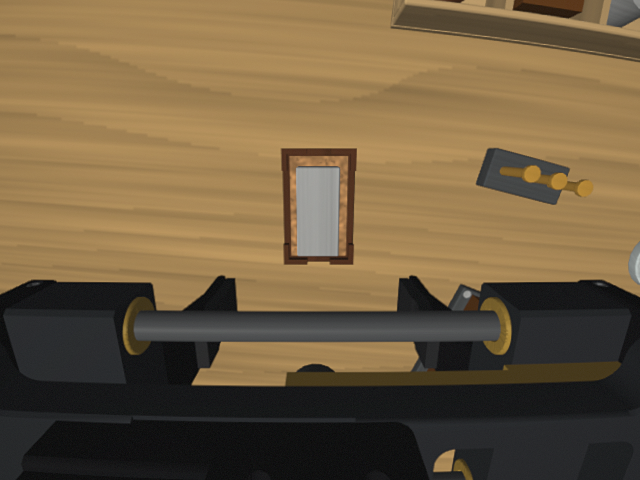

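Gauge block flat and centred in the small tray (318,212), its top at 32 mm. Now the core box.

Call:
{"api": "drive_tool", "payload": {"plan": [{"rx": 0,"ry": 0,"rz": 0.015,"x": -0.03,"y": 0.035,"z": 0,"fingers": 1},{"rx": 0,"ry": 0,"rz": 0.03,"x": -0.055,"y": 0.07,"z": 0,"fingers": 1},{"rx": 0,"ry": 0,"rz": 0.045,"x": -0.085,"y": 0.105,"z": 0,"fingers": 1},{"rx": 0,"ry": 0,"rz": 0.06,"x": -0.115,"y": 0.14,"z": 0,"fingers": 1},{"rx": 0,"ry": 0,"rz": 0.0635,"x": -0.13,"y": 0.1625,"z": 0.01,"fingers": 1},{"rx": 0,"ry": 0,"rz": 0.0635,"x": -0.13,"y": 0.1625,"z": 0.03,"fingers": 1},{"rx": 0,"ry": 0,"rz": 0.0635,"x": -0.13,"y": 0.1625,"z": 0.05,"fingers": 1},{"rx": 0,"ry": 0,"rz": 0.0635,"x": -0.13,"y": 0.1625,"z": 0.05,"fingers": 1},{"rx": 0,"ry": 0,"rz": 0.0635,"x": -0.13,"y": 0.1625,"z": 0.05,"fingers": 1}], "squeeze": 30}}

```text
time: 28.12
ee_pos: [0.491, 0.0154, 0.1783]
eef_rot: [0.987, -0.158, 0.0, -0.0]
ft_force: [0.2, 0.3, 0.5]
width: 0.0868
```

```bash
python3 - <<'E'
from m import *
c=snap('wrist','w19.png'); P,_=cloud(c)
print(rects((.046,.06),(.49,.0155),.08,P),rects((.008,.0145),(.49,.015),.08,P))
E
python3 go.py .4904 .0152 .087 -18.2
```

```text
(6741, array([498.7,  12.5,  58.3,  94.9,  71.9]), np.float64(51.3)) (2477, array([491.1,  14.8,  80.3, 119.9,  72.5]), np.float64(11.2))
t 28.18 pos [0.4911 0.0153 0.1785] yaw -18.17 tilt 0.05 w 0.0873 F [ 0.3  0.4 -0.3] j7 -2.12
x -0.0007 y 0.0004 z 0.0915 rx -0.0001 ry -0.0001 rz 0.0001
```

View pics/w19.png

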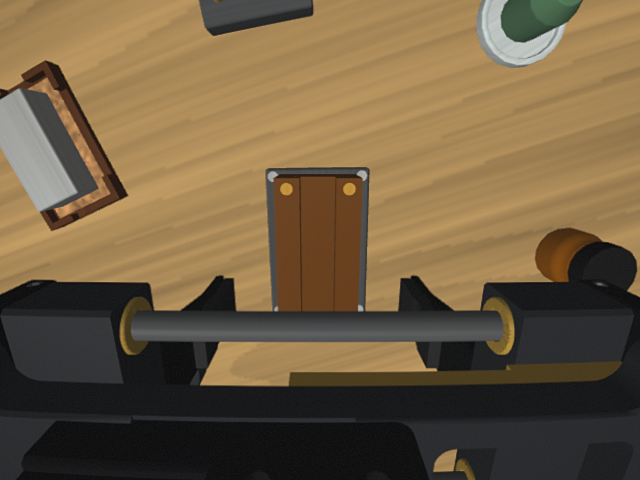

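The box shows at (318,245), centred between the pads. Checking the height of the two bottles against the gripper body first.

```bash
python3 - <<'E'
from m import *
for n in ['scene','side']:
    c=viewer.camera(n);P,_=cloud(c)
    for nm,b in dict(jar=(.36,.56,-.2,-.06),ink=(.36,.56,.09,.24)).items():
        q=P[(P[:,0]>b[0])&(P[:,0]<b[1])&(P[:,1]>b[2])&(P[:,1]<b[3])&(P[:,2]>.01)&(P[:,2]<.085)]
        print(n,nm,len(q),len(q) and np.round([*q.min(0),*q.max(0)],3))
E
```

```text
scene jar 398 [ 0.395 -0.2    0.01   0.445 -0.157  0.058]
scene ink 491 [0.404 0.148 0.01  0.458 0.204 0.056]
side jar 538 [ 0.391 -0.2    0.01   0.439 -0.157  0.059]
side ink 894 [0.393 0.146 0.01  0.452 0.204 0.058]
```

Both bottles are 59 mm tall at most, below the body (at least 87 mm up) and off to the side. Descending and gripping.

Call:
{"api": "drive_tool", "payload": {"plan": [{"rx": 0,"ry": 0,"rz": 0,"x": -0.0005,"y": 0,"z": 0.03,"fingers": 1},{"rx": 0,"ry": 0,"rz": 0,"x": -0.0005,"y": 0,"z": 0.06,"fingers": 1},{"rx": 0,"ry": 0,"rz": 0,"x": -0.0005,"y": 0,"z": 0.08,"fingers": 1},{"rx": 0,"ry": 0,"rz": 0,"x": -0.0005,"y": 0,"z": 0.088,"fingers": 1},{"rx": 0,"ry": 0,"rz": 0,"x": -0.0005,"y": 0,"z": 0.091,"fingers": 1},{"rx": 0,"ry": 0,"rz": 0,"x": -0.0005,"y": 0,"z": 0.091,"fingers": 0.9},{"rx": 0,"ry": 0,"rz": 0,"x": -0.0005,"y": 0,"z": 0.091,"fingers": 0.8}]}}

```text
time: 29.15
ee_pos: [0.4905, 0.0153, 0.0874]
eef_rot: [0.987, -0.158, 0.001, 0.0]
ft_force: [-0.4, -0.2, 0.5]
width: 0.0754
```

```bash
python3 go.py .4904 .0152 .087 -18.2
```

```text
t 29.15 pos [0.4905 0.0153 0.0874] yaw -18.18 tilt 0.07 w 0.0754 F [-0.4 -0.2  0.5] j7 -2.22
x -0.0000 y 0.0002 z 0.0004 rx -0.0000 ry -0.0002 rz 0.0000
```

Call:
{"api": "drive_tool", "payload": {"plan": [{"rx": 0,"ry": 0,"rz": 0,"x": 0,"y": 0,"z": 0,"fingers": 0.7},{"rx": 0,"ry": 0,"rz": 0,"x": 0,"y": 0,"z": 0,"fingers": 0.6},{"rx": 0,"ry": 0,"rz": 0,"x": 0,"y": 0,"z": 0,"fingers": 0.5},{"rx": 0,"ry": 0,"rz": 0,"x": 0,"y": 0,"z": 0,"fingers": 0.5},{"rx": 0,"ry": 0,"rz": 0,"x": 0,"y": 0,"z": -0.004,"fingers": 0.5},{"rx": 0,"ry": 0,"rz": 0,"x": 0,"y": 0,"z": -0.015,"fingers": 0.5},{"rx": 0,"ry": 0,"rz": 0,"x": 0,"y": 0,"z": -0.045,"fingers": 0.5},{"rx": 0,"ry": 0,"rz": 0,"x": 0,"y": 0,"z": -0.085,"fingers": 0.5},{"rx": 0,"ry": 0,"rz": 0,"x": 0,"y": 0,"z": -0.12,"fingers": 0.5},{"rx": 0,"ry": 0,"rz": 0,"x": 0,"y": 0,"z": -0.14,"fingers": 0.5},{"rx": 0,"ry": 0,"rz": 0,"x": 0,"y": 0,"z": -0.14,"fingers": 0.5}]}}

```text
time: 30.52
ee_pos: [0.4907, 0.0155, 0.2284]
eef_rot: [0.987, -0.158, 0.002, 0.0]
ft_force: [0.7, -0.4, -2.0]
width: 0.0579
```

```bash
python3 - <<'E'
from m import *
c=snap('wrist','w20.png')
E
python3 go.py .415 -.36 .24 -12.5
```

```text
t 30.57 pos [0.49   0.0154 0.227 ] yaw -18.17 tilt 0.06 w 0.0576 F [-0.3 -0.3 -2.2] j7 -2.09
x 0.0458 y 0.3801 z -0.0130 rx 0.0000 ry -0.0002 rz -0.0158
```

View pics/w20.png

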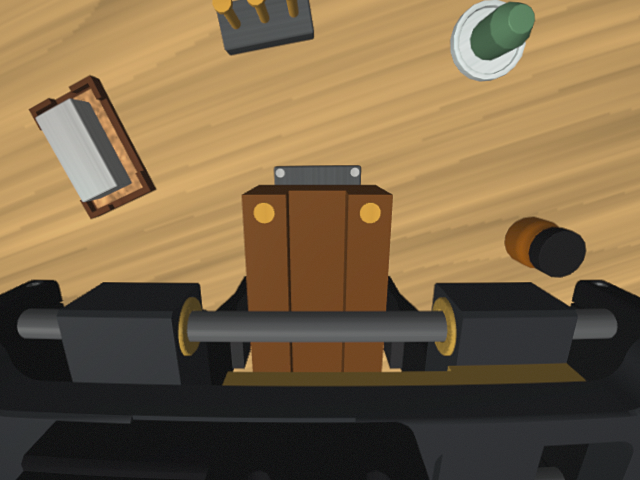

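Core box held square, its channel up at (317,280). Stopping short of the larger tray to look at it from the side.

```bash
python3 go.py .42 -.23 .24 -12.5
```

```text
t 30.57 pos [0.49   0.0154 0.227 ] yaw -18.17 tilt 0.06 w 0.0576 F [-0.3 -0.3 -2.2] j7 -2.09
x 0.0100 y 0.2550 z -0.0130 rx 0.0000 ry -0.0002 rz -0.0158
```

Call:
{"api": "drive_tool", "payload": {"plan": [{"rx": 0,"ry": 0,"rz": -0.005,"x": 0.002,"y": 0.04,"z": -0.013,"fingers": 0.5},{"rx": 0,"ry": 0,"rz": -0.01,"x": 0.004,"y": 0.08,"z": -0.013,"fingers": 0.5},{"rx": 0,"ry": 0,"rz": -0.0158,"x": 0.006,"y": 0.125,"z": -0.013,"fingers": 0.5},{"rx": 0,"ry": 0,"rz": -0.0158,"x": 0.008,"y": 0.17,"z": -0.013,"fingers": 0.5},{"rx": 0,"ry": 0,"rz": -0.0158,"x": 0.01,"y": 0.215,"z": -0.013,"fingers": 0.5},{"rx": 0,"ry": 0,"rz": -0.0158,"x": 0.01,"y": 0.245,"z": -0.013,"fingers": 0.5},{"rx": 0,"ry": 0,"rz": -0.0158,"x": 0.01,"y": 0.255,"z": -0.013,"fingers": 0.5},{"rx": 0,"ry": 0,"rz": -0.0158,"x": 0.01,"y": 0.255,"z": -0.013,"fingers": 0.5},{"rx": 0,"ry": 0,"rz": -0.0158,"x": 0.01,"y": 0.255,"z": -0.013,"fingers": 0.5}]}}

```text
time: 31.7
ee_pos: [0.4205, -0.2286, 0.2394]
eef_rot: [0.994, -0.108, -0.0, -0.0]
ft_force: [0.1, -0.1, -2.3]
width: 0.0576
```

```bash
python3 - <<'E'
from m import *
c=snap('wrist','w21.png'); P,_=cloud(c)
g=nets.regions_of('box_tray_seat','wrist')
if g:
    Q,_=cloud(c,g[0]['region']);print(cv2.minAreaRect((Q[:,:2]*1000).astype(np.float32)), np.percentile(Q[:,2],[25,50,75]))
for zr in [(.0095,.02),(.003,.02)]: print(rects(zr,(.484,-.38),.09,P))
for n in ['scene','side']:
    c=viewer.camera(n);P,_=cloud(c);print(n,rects((.0085,.02),(.484,-.38),.09,P))
E
python3 go.py .484 -.379 .14 -12.5
```

```text
((482.19378662109375, -381.1621398925781), (98.0792236328125, 150.29351806640625), 77.43846893310547) [0.00510396 0.00571097 0.00637906]
(1546, array([ 481.9, -377. ,   89.7,  141.5,   77.6]), np.float64(13.2))
(14927, array([ 481.8, -376.9,   89.7,  141.8,   77.5]), np.float64(5.7))
scene (182, array([ 486. , -377.8,   95.8,  146.9,   77.2]), np.float64(11.7))
side (192, array([ 482.1, -376.3,   89.1,  143.6,   78.6]), np.float64(12.7))
t 31.90 pos [ 0.4203 -0.2293  0.2397] yaw -12.41 tilt 0.01 w 0.0579 F [ 0.6  0.4 -2.3] j7 -1.41
x 0.0944 y 0.1325 z 0.0997 rx -0.0000 ry -0.0000 rz 0.0002
```

View pics/w21.png

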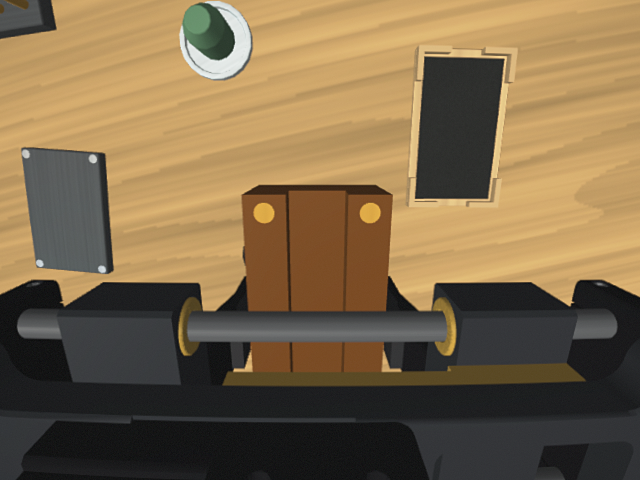

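The tray shows at (460,127): (0.4818, -0.377), yaw -12.4°, floor about 6 mm.

Call:
{"api": "drive_tool", "payload": {"plan": [{"rx": 0,"ry": 0,"rz": 0,"x": 0.025,"y": 0.035,"z": 0,"fingers": 0.5},{"rx": 0,"ry": 0,"rz": 0,"x": 0.05,"y": 0.07,"z": 0,"fingers": 0.5},{"rx": 0,"ry": 0,"rz": 0,"x": 0.075,"y": 0.105,"z": 0.01,"fingers": 0.5},{"rx": 0,"ry": 0,"rz": 0,"x": 0.092,"y": 0.131,"z": 0.03,"fingers": 0.5},{"rx": 0,"ry": 0,"rz": 0,"x": 0.092,"y": 0.131,"z": 0.07,"fingers": 0.5},{"rx": 0,"ry": 0,"rz": 0,"x": 0.092,"y": 0.131,"z": 0.105,"fingers": 0.5},{"rx": 0,"ry": 0,"rz": 0,"x": 0.092,"y": 0.131,"z": 0.125,"fingers": 0.5},{"rx": 0,"ry": 0,"rz": 0,"x": 0.092,"y": 0.131,"z": 0.13,"fingers": 0.5},{"rx": 0,"ry": 0,"rz": 0,"x": 0.092,"y": 0.131,"z": 0.13,"fingers": 0.5},{"rx": 0,"ry": 0,"rz": 0,"x": 0.092,"y": 0.131,"z": 0.13,"fingers": 0.5}]}}

```text
time: 33.15
ee_pos: [0.4822, -0.3782, 0.1112]
eef_rot: [0.994, -0.109, 0.001, 0.001]
ft_force: [0.0, -0.8, -2.9]
width: 0.0576
```

```bash
python3 go.py .4818 -.377 .0817 -12.4; python3 - <<'E'
from m import *
c=snap('side','side22.png'); cv2.imwrite('pics/side22c.png',cv2.resize(c['color'][110:260,340:540,::-1],None,fx=4,fy=4))
E
```

```text
t 33.15 pos [ 0.4822 -0.3782  0.1112] yaw -12.49 tilt 0.14 w 0.0576 F [ 0.  -0.8 -2.9] j7 -1.34
x -0.0007 y -0.0012 z 0.0295 rx 0.0002 ry -0.0003 rz -0.0002
```

View pics/side22c.png

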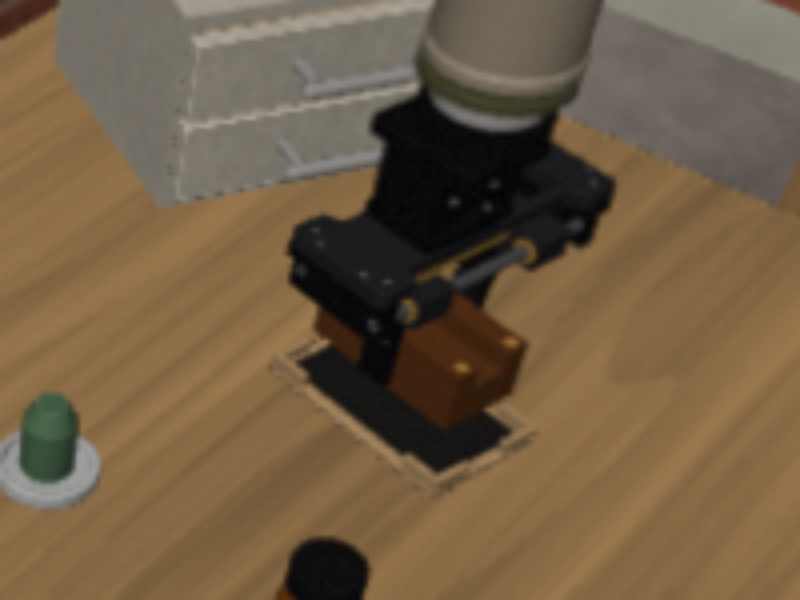

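The box hangs over the tray, inside the corners and aligned. Lowering.

Call:
{"api": "drive_tool", "payload": {"plan": [{"rx": 0,"ry": 0,"rz": 0,"x": -0.0005,"y": -0.001,"z": 0.01,"fingers": 0.5},{"rx": 0,"ry": 0,"rz": 0,"x": -0.0005,"y": -0.001,"z": 0.02,"fingers": 0.5},{"rx": 0,"ry": 0,"rz": 0,"x": -0.0005,"y": -0.001,"z": 0.025,"fingers": 0.5},{"rx": 0,"ry": 0,"rz": 0,"x": -0.0005,"y": -0.001,"z": 0.027,"fingers": 0.5},{"rx": 0,"ry": 0,"rz": 0,"x": -0.0005,"y": -0.001,"z": 0.0275,"fingers": 0.5},{"rx": 0,"ry": 0,"rz": 0,"x": -0.0005,"y": -0.001,"z": 0.028,"fingers": 0.5},{"rx": 0,"ry": 0,"rz": 0,"x": -0.0005,"y": -0.001,"z": 0.0285,"fingers": 0.5},{"rx": 0,"ry": 0,"rz": 0,"x": -0.0005,"y": -0.001,"z": 0.0285,"fingers": 0.5}]}}

```text
time: 34.2
ee_pos: [0.4812, -0.3768, 0.0813]
eef_rot: [0.994, -0.109, 0.0, 0.0]
ft_force: [0.2, -0.3, -2.9]
width: 0.0578
```

Call:
{"api": "drive_tool", "payload": {"plan": [{"rx": 0,"ry": 0,"rz": 0,"x": 0,"y": 0,"z": 0.0007,"fingers": 0.5},{"rx": 0,"ry": 0,"rz": 0,"x": 0,"y": 0,"z": 0.0012,"fingers": 0.5},{"rx": 0,"ry": 0,"rz": 0,"x": 0,"y": 0,"z": 0.0012,"fingers": 0.5}]}}

```text
time: 34.58
ee_pos: [0.4813, -0.3768, 0.0809]
eef_rot: [0.994, -0.109, 0.0, 0.0]
ft_force: [-3.6, 2.1, 6.8]
width: 0.058
```

Contact on the rubber pad (+6.8 N). Releasing and withdrawing.

Call:
{"api": "drive_tool", "payload": {"plan": [{"rx": 0,"ry": 0,"rz": 0,"x": 0,"y": 0,"z": -0.0005,"fingers": 0.5},{"rx": 0,"ry": 0,"rz": 0,"x": 0,"y": 0,"z": -0.0005,"fingers": 0.7},{"rx": 0,"ry": 0,"rz": 0,"x": 0,"y": 0,"z": -0.0005,"fingers": 0.85},{"rx": 0,"ry": 0,"rz": 0,"x": 0,"y": 0,"z": -0.0005,"fingers": 0.85},{"rx": 0,"ry": 0,"rz": 0,"x": 0,"y": 0,"z": -0.02,"fingers": 0.85},{"rx": 0,"ry": 0,"rz": 0,"x": 0,"y": 0,"z": -0.06,"fingers": 0.85},{"rx": 0,"ry": 0,"rz": 0,"x": 0,"y": 0,"z": -0.1,"fingers": 1},{"rx": 0,"ry": 0,"rz": 0,"x": 0,"y": 0,"z": -0.14,"fingers": 1},{"rx": 0,"ry": 0,"rz": 0,"x": -0.05,"y": 0,"z": -0.17,"fingers": 1},{"rx": 0,"ry": 0,"rz": 0,"x": -0.06,"y": 0,"z": -0.17,"fingers": 1},{"rx": 0,"ry": 0,"rz": 0,"x": -0.06,"y": 0,"z": -0.17,"fingers": 1}]}}

```text
time: 35.95
ee_pos: [0.4224, -0.3638, 0.2508]
eef_rot: [0.994, -0.109, 0.0, 0.001]
ft_force: [-0.6, 0.5, -0.7]
width: 0.087
```

```bash
python3 go.py .4818 -.377 .25 -12.4; python3 - <<'E'
from m import *
c=snap('wrist','w23.png'); P,_=cloud(c)
print(rects((.041,.052),(.4818,-.377),.08,P),rects((.003,.02),(.4818,-.377),.09,P))
c=snap('scene','scene23.png'); P,_=cloud(c)
print('print top',rects((.05,.06),(.605,-.178),.04,P),'bush',rects((.028,.036),(.465,.347),.04,P),'gauge',rects((.027,.037),(.628,.189),.05,P))
c=snap('side','side23.png'); P,_=cloud(c)
print('print top',rects((.05,.06),(.605,-.178),.04,P),'bush',rects((.028,.036),(.465,.347),.04,P),'gauge',rects((.027,.037),(.628,.189),.05,P))
E
```

```text
t 35.95 pos [ 0.4224 -0.3638  0.2508] yaw -12.52 tilt 0.08 w 0.0870 F [-0.6  0.5 -0.7] j7 -1.23
x 0.0609 y -0.0000 z 0.0009 rx 0.0001 ry -0.0002 rz -0.0003
(5186, array([ 482.2, -376.4,   58.5,  112.4,   77.4]), np.float64(45.4)) (4784, array([ 481.5, -377. ,   88.5,  142.4,   77.5]), np.float64(5.9))
print top (66, array([ 611.2, -176.1,   22.3,   22.3,   66.3]), np.float64(53.5)) bush (240, array([469.9, 346.6,  47.1,  47.9,  47.7]), np.float64(31.6)) gauge (574, array([629.5, 189.1,  84. ,  36.9,   4.8]), np.float64(30.6))
print top (76, array([ 602.2, -177.9,   24.7,   22.3,   77.3]), np.float64(55.3)) bush (506, array([465.1, 346.8,  46.9,  47.3,   5.9]), np.float64(33.9)) gauge (688, array([626.1, 188.2,  82.2,  38.7,   4.4]), np.float64(32.2))
```

View pics/w23.png

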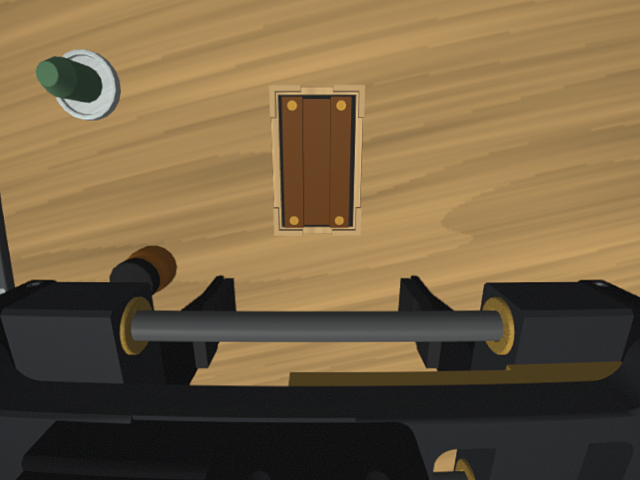

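View pics/side23.png

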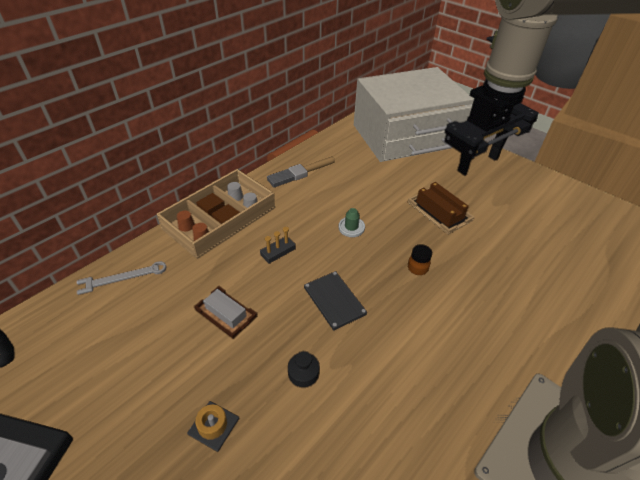

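All four pieces are in their places: print (351,222), bushing (210,421), gauge block (225,308), core box (441,205). The arm is clear of everything, so I'm handing in.

```bash
python3 -c "
from h import *
print(workorder.close_job())"
```

```text
the job is handed in; nothing more can be done
None
```

I took the stack apart in the order asked, and all four pieces are released in their places. The job was handed in at about 36 s of the 118 s allowed. Each piece was lowered in small steps until I felt contact (+6 to +11 N on the wrist), then released.

Last wrist-camera checks, with heights corrected for that camera reading about 0.6 mm low:
- **Core print:** upright, with its axis within about 1 mm of the dish centre.
- **Bushing:** over the post and flat on the base. Its top is at 33.9 mm (8 mm base plus 26 mm height), within about 1 mm of the post's axis.
- **Gauge block:** flat in the smaller tray, within about 1 mm of centre and 0.1° of the tray's axis.
- **Core box:** channel up and flat in the larger tray, within about 1 mm of centre and 0.1° of the tray's axis.

**Disagreements and failures:**
- **Camera offset:** the scene and side cameras disagreed by 3–9 mm, mostly in x, and the scene camera reads about 2 mm low. I relied on the wrist camera for position.
- **Refused move:** the first move call was rejected because fields were missing. Nothing moved, and I resent it.

The final side view shows all four pieces standing where they should be and the gripper clear of everything.

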